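# Check-weigh a tub of rings on the hook scale

## Task

Check-weigh the tub of rings: hang its carrier by the bail on the hook of the spring scale, letting it down until the spring bears its whole weight, no more and no less, before you let go, so that the hook hardly stirs, and leave it hanging untouched for two seconds or so until the dial has settled. Then lift the carrier gently off the hook and stand it in the free bay of the tray beside the tub already weighed, without disturbing the other things on the worktop.

Things in the scene. Friction and masses are not known exactly. Their poses are not given: they have to be found in the camera images.
- hook (a joint): How far the scale's sprung hook is pulled down from its top rest, in m: 0 unloaded, 0.011 for every newton hung on it (spring 90 N/m, yields from 0.1 N), end stop at 0.097. It moves only straight up and down, lightly damped: let go out of balance, it bobs for about 2 s. The dial shows the same, its hand turning clockwise from lower left.
- hook_seat (a point): Bottom of the dip where a load hangs, on the upper surface of the hook's 9 mm round bar; 250 mm above the worktop unloaded, goes down with the hook. -y points along the hook arm to its free end, z up. The bar rises to 17 mm above this point on the scale side of the dip, and at the free end to a ball tip 24 mm above it, whose far side is 31 mm out along -y. Nothing of the scale stands higher.
- scale: The scale, fixed: grey housing 74 x 104 x 140 mm with a round white dial on its -x side, on a dark foot plate 120 x 150 mm. Origin under the housing's centre on the worktop, z up. A vertical steel plunger rises out of the housing's top, and the hook arm leaves it along the scale's -y axis; the hook's seat is 130 mm from the plunger's axis.
- carrier: Loose tub carrier to be weighed, a clear tub heaped with steel rings fixed in it: pan 124 (x) x 94 (y) x 12 mm, bail of 7 mm round bar in its x-z plane closing upwards in a V, a black grip on a flat neck above. Origin: middle of the pan's underside; z up; 193 mm high, tub's top 56 mm up. Its weight varies and is not known (under 0.8 kg). The hook passes through the bail along the carrier's y axis, either way round.
- carrier_eye (a point): The inner top of the bail's V, 135 mm above the carrier's origin, the point that comes to rest on the hook's seat; the opening below it is 78 mm high down to the tub, and 110 mm wide at the bottom.
- carrier_grip (a point): Centre of the carrier's black grip, a rounded block 60 (x) x 18 (y) x 28 (z) mm, 179 mm above the carrier's origin and 44 mm above the V's inner top; pinch it across its 18 mm (y) from above. The neck below it is 18 x 5 mm and 30 mm long.
- tray: Grey tray for weighed tubs, fixed, 164 (x) x 236 (y) x 20 mm high, with two bays side by side along y; floor 3 mm above the worktop, divider 14 mm high. Origin: middle of its underside; z up. Left of it, from y = 0.17 on, stands the fixed binding machine, up to 0.15 m high, its upright lever reaching 0.52 m at x = 0.5, y = 0.17 to 0.35.
- free_bay (a point): Centre of the floor of the tray's free bay (the -y one), 3 mm above the worktop, with the tray's axes. The bay is 142 (x) x 112 (y) mm inside: the carrier's pan fits with 9 mm to spare on every side, its x axis along the tray's x, either way round.
- weighed_tub: Bystander: clear tub of brass-coloured rings 105 x 82 x 51 mm, without carrier, standing in the other (+y) bay of the tray.
- stapler: Bystander: blue stapler, 141 mm long, 60 mm high. Origin under its middle.
- eraser: Bystander: small blue and white eraser, 23 x 44 x 12 mm.
- marker: Bystander: marker pen lying flat, 130 mm long, 14 mm thick.

How it is judged:
By the outcome, as a careful person would: the job done as asked, in the order asked, and still so for the second after the job is handed in, with the robot touching nothing.
It also fails if it takes over 70 s, if anything falls off the work surface, if the arm or the gripper's body presses on something with over 40 N, if the wrist force passes 120 N, or if a joint passes its speed limit or range.

## Robot

A 6-joint arm with a two-finger parallel gripper is mounted at the origin on a cart in front of the work surface, level with it; the furniture and walls round the work are solid. World frame = base frame: x ahead of the robot, y to its left, z up, the work surface at z = 0. Lengths are in m, angles in rad, forces in N, time in s.
With the tool pointing down it reaches from about 0.325 to 0.9 m from the base axis. Payload 3.5 kg.
Tool frame: the origin (TCP) lies at the very end of the fingers, on their centre line; the grasp point (between the pads) lies 19 mm behind it; z points along the fingers, y is the line along which they close (so a half turn about z gives the same grasp; the last joint's range is limited). The gripper opens to 85 mm and grips with 20 to 120 N. Pads are 22 mm wide; open, the fingers measure 114 mm over their backs; the gripper's body (76 mm by 85 mm) begins 54 mm behind the grasp point. The pads swing forward as they close: fully open they stand 13 mm farther back than shut.
Start: joints at [1.23, 0.276, -0.026, 1.268, 0, 1.467], TCP at [0.147, 0.607, 0.231] pointing down, gripper open.
Joint ranges: [-3.12, 3.12], [-0.85, 1.88], [-1.08, 1.24], [-1.95, 2.15], [-1.57, 1.53], [-3.14, 3.14]. Speed limits (rad/s): [2.57, 2.57, 3.14, 3.14, 3.14, 3.14].

## Interface

Orientations are given as a 3x3 rotation matrix whose columns are the frame's x, y, z axes.
In Python, from rig import r gives the robot as it stands.
- The arm moves only by the tool step_arm, never from a script. Its argument "series" is a list of rows, each an object with "xyz": the shift along the tool's x, y, z each as a share of 80 mm, from -1 to 1, a list of three; "roll": the turn about the tool's z as a share of 90 degrees, from -1 to 1; "fingers": the finger opening in mm, from 0 to 85.4. In form: [{"xyz": [dx, dy, dz], "roll": roll, "fingers": fingers}, ...]. A call has 1 to 10 rows; each row is the pose to reach, as a shift and turn from the pose commanded when the call began, along the tool's axes at that moment; what a row does not reach only later rows make up. A row lasts 1/10 s, in which the tool goes at most 50 mm and 8.59 degrees, less where a joint would pass 70% of its speed; a pose out of reach is approached as far as the arm can. A call with a number of a shift or a turn outside -1 to 1 is refused whole. A call with a gripper value outside its range is refused whole. The fingers move at their own pace and stop on an object; "grip_force" is the grip in N (left out, the last holds). Time passes only in rows, so rows that repeat a pose let the fingers close. It gives the time, the measured TCP pose, the force, the opening and the grip force at its end, in the units of the state.
- r.observe(): the state, without advancing time (a new reading comes with each control period).
- r.camera(name): name is "scene" or "top" or "wrist"; returns (picture, depth): 420x560x3 uint8, red, green, blue; 420x560 float32, m along the optical axis (not along the pixel's ray), 0 where there is no reading.
- r.camera_model(name): a dict with "vfov" (degrees; the focal length in pixels is half the picture's height over the tangent of half this angle, whatever the lens; pixels are square), "cx", "cy" (the principal point, pixels), "cam_to_world" (4x4, takes a point from camera to world coordinates). Camera axes: x right, y up, looking along -z (the intrinsics and any distortion apply to the point x, -y, -z); pixel columns grow to the right and rows downward; lengths in m; the calibration is good to about 2 mm. A picture is of the moment at which its call begins: read the wrist's pose just before it. camera_model takes no time and is no camera call; for the wrist camera it gives the pose at the moment of the call.
- r.finish_job(): hands the job in; it is judged then, once.
Trained networks look in the newest picture that a camera, given by its name, has taken for a name from the list of things; names that differ only in an ending like _2 or _b are one class to them, and where a whole thing is asked for, a point or a joint stands for the part that bears it (a point fixed in the world has none). Each returns a list of dicts, best first, with "score" (0 to 1); they miss things now and then, are a little off and sometimes report something else, mostly with a low value. They report only what shows in the picture. A call takes as long as a camera call.
- r.look_for(name, camera): "position" ([x, y, z] in m, in world coordinates, good to about 4 mm: the middle of the surface that is visible of it).
- r.mark_of(name, camera): "position" ([x, y, z] in m, in world coordinates, good to about 4 mm: a listed point, or the origin of a listed thing).
The state is a dict: "time_s": time; "joint_pos": joint angles; "qd": joint speeds; "joint_torque": joint torques, N m; "ee_pos": TCP position; "eef_rot": TCP orientation; "wrist_force": force on the tool from outside, world axes, zero at the start; "ft_torque": the same for the moment, N m; "finger_gap": finger opening in m; "grasp_force": force on a finger pad.
Only numpy, scipy, OpenCV 4.12 (cv2) and the standard library are available. Lean on these libraries where they do the work, as an engineer would, in place of code of your own. Each camera call takes 0.05 s, during which the arm holds its last target. There are 200 camera calls.

## Working session

There is one attempt and no reset: what is moved stays moved. The work goes in short steps, Python scripts to look and compute and a tool call to move; the robot and the scene stay as the last step left them, time stands still between calls to the robot, and variables do not carry over. Pictures are saved under pics/ and viewed, at most 12 in all, crops included, and the job is handed in when it is done.

Besides the shell and the picture viewer there is one more tool, called after "Emit:" as a command line: name --argument value ..., lists and objects as JSON in quotes. step_arm: Moves the arm, as the interface text tells. Its arguments: {"type":"object","properties":{"series":{"type":"array","items":{"type":"object","properties":{"xyz":{"type":"array","items":{"type":"number"}},"roll":{"type":"number"},"fingers":{"type":"number"}}}},"grip_force":{"type":"number"}},"required":["series"]}

```bash
mkdir -p pics; cat > h.py <<'E'
import numpy as np, cv2
from rig import r
def save(cam,fn):
    p,d=r.camera(cam); cv2.imwrite('pics/'+fn,p[:,:,::-1]); return p,d
E
python3 - <<'E'
from h import *
o=r.observe(); print(o['time_s'],np.round(o['ee_pos'],4),np.round(o['eef_rot'],3).tolist(),o['wrist_force'],o['finger_gap'])
ims=[]
for c in ['scene','top']:
    p,d=r.camera(c); ims.append(p); np.save(c+'.npy',d); np.save(c+'_p.npy',p)
    m=r.camera_model(c); print(c,m['vfov'],np.round(m['cam_to_world'],3).tolist(),[k for k in m])
    for n in ['hook_seat','scale','carrier','carrier_eye','carrier_grip','tray','free_bay','weighed_tub','stapler','eraser','marker']:
        print(n,[(np.round(x['position'],3).tolist(),round(x['score'],2)) for x in r.mark_of(n,c)[:2]])
cv2.imwrite('pics/a.png',cv2.resize(np.hstack(ims),(800,300),interpolation=cv2.INTER_AREA)[:,:,::-1])
cv2.imwrite('pics/b.png',ims[0][:,:,::-1])
E
```

```text
0.0 [0.147  0.6067 0.2302] [[-0.972, 0.236, -0.001], [0.236, 0.972, -0.002], [0.0, -0.002, -1.0]] [-0.57863656  0.13566463  0.57868225] 0.0854524670553194
scene 56.31900788583837 [[-0.471, 0.666, -0.579, 0.068], [-0.882, -0.36, 0.303, 0.148], [-0.007, 0.654, 0.757, 0.804], [0.0, 0.0, 0.0, 1.0]] ['vfov', 'cx', 'cy', 'cam_to_world']
hook_seat [([0.641, -0.133, 0.25], 0.93)]
scale [([0.647, -0.001, 0.001], 0.94)]
carrier [([0.416, -0.307, 0.002], 0.91)]
carrier_eye [([0.421, -0.31, 0.135], 0.6)]
carrier_grip [([0.414, -0.302, 0.177], 0.68)]
tray [([0.425, 0.004, 0.003], 0.64)]
free_bay [([0.435, -0.052, -0.001], 0.79)]
weighed_tub [([0.42, 0.059, 0.002], 0.68)]
stapler [([0.634, -0.307, -0.002], 0.69)]
eraser [([0.559, 0.106, 0.006], 0.52)]
marker [([0.642, -0.205, -0.0], 0.66)]
top 53.646700543666284 [[0.026, 0.995, -0.091, 0.482], [-0.999, 0.023, -0.041, -0.126], [-0.039, 0.092, 0.995, 1.025], [0.0, 0.0, 0.0, 1.0]] ['vfov', 'cx', 'cy', 'cam_to_world']
hook_seat []
scale [([0.646, -0.002, 0.002], 0.73)]
carrier [([0.418, -0.309, 0.001], 0.95), ([0.647, -0.206, 0.003], 0.2)]
carrier_eye [([0.413, -0.307, 0.134], 0.6)]
carrier_grip [([0.414, -0.304, 0.179], 0.89)]
tray [([0.427, 0.003, 0.0], 0.61)]
free_bay [([0.429, -0.054, 0.002], 0.89)]
weighed_tub [([0.42, 0.066, 0.004], 0.85), ([0.429, -0.056, 0.002], 0.27)]
stapler [([0.635, -0.305, -0.004], 0.79), ([0.636, -0.125, 0.254], 0.32)]
eraser [([0.562, 0.101, 0.001], 0.46), ([0.428, 0.006, -0.003], 0.21)]
marker [([0.648, -0.206, 0.003], 0.87)]
```

View pics/a.png

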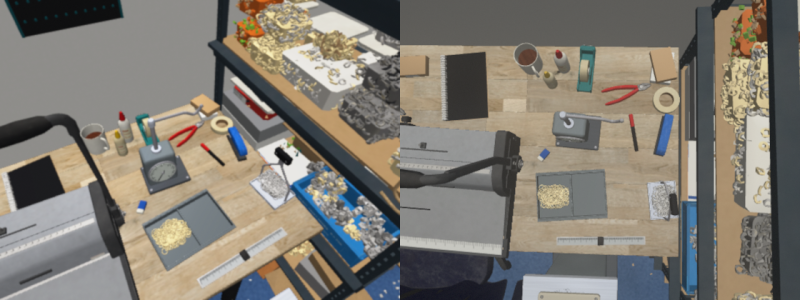

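```bash
cat >> h.py <<'E'
def cloud(c,d,M=None):
    m=r.camera_model(c); M=np.array(m['cam_to_world']) if M is None else M
    f=210/np.tan(np.radians(m['vfov']/2)); v,u=np.mgrid[:420,:560]
    P=np.stack([(u-m['cx'])/f*d,-(v-m['cy'])/f*d,-d],-1)@M[:3,:3].T+M[:3,3]
    P[d<=0]=np.nan; return P
def sel(P,lo,hi): return np.all((P>lo)&(P<hi),-1)
def rect(Q):
    return cv2.minAreaRect((Q[:,:2]*1000).astype(np.float32))
E
python3 - <<'E'
from h import *
for c in ['scene','top']:
    P=cloud(c,np.load(c+'.npy'))
    for n,lo,hi in [('grip',(.36,-.4,.17),(.47,-.25,.21)),('arm',(.58,-.19,.235),(.7,-.04,.30)),('plunger',(.6,-.04,.2),(.7,.05,.35)),('pan',(.33,-.4,.006),(.5,-.22,.03)),('tub',(.33,-.4,.03),(.5,-.22,.07)),('housing',(.58,-.1,.12),(.72,.1,.15)),('trayrim',(.3,-.16,.012),(.55,.16,.024)),('marker',(.6,-.25,.006),(.73,-.17,.03)),('stapler',(.55,-.4,.01),(.75,-.24,.07))]:
        Q=P[sel(P,lo,hi)]
        if len(Q)>5: print(c,n,len(Q),np.round(rect(Q)[0],0),np.round(rect(Q)[1],0),round(rect(Q)[2],1),np.round(Q.min(0),3),np.round(Q.max(0),3))
    # obstacles near the carrier
    m=sel(P,(.2,-.6,.03),(.8,-.36,.8)); Q=P[m]
    for y in np.arange(-.6,-.36,.03):
        q=Q[(Q[:,1]>y)&(Q[:,1]<y+.03)]
        if len(q): print(c,'y',round(y,2),len(q),np.round(q.min(0),2),np.round(q.max(0),2))
p=np.load('top_p.npy'); cv2.imwrite('pics/c.png',cv2.resize(p[120:380,180:500],(800,650)) [:600,:,::-1])
E
```

```text
scene grip 365 [ 415. -306.] [59. 18.] 7.5 [ 0.385 -0.319  0.17 ] [ 0.444 -0.296  0.196]
scene arm 269 [ 636. -100.] [121.  11.] 84.5 [ 0.625 -0.161  0.244] [ 0.644 -0.04   0.274]
scene plunger 291 [645. -15.] [20. 48.] 8.0 [ 0.633 -0.039  0.2  ] [0.654 0.009 0.271]
scene pan 396 [ 416. -307.] [130.  95.] 6.1 [ 0.35  -0.36   0.006] [ 0.481 -0.255  0.03 ]
scene tub 1062 [ 415. -307.] [122.  80.] 2.5 [ 0.354 -0.348  0.03 ] [ 0.476 -0.267  0.07 ]
scene housing 1227 [642.  -1.] [104.  77.] 84.7 [ 0.602 -0.055  0.12 ] [0.684 0.052 0.15 ]
scene trayrim 1765 [449.   3.] [216. 237.] 4.7 [ 0.333 -0.123  0.012] [0.549 0.124 0.024]
scene marker 172 [ 653. -205.] [106.  15.] 11.0 [ 0.601 -0.218  0.006] [ 0.705 -0.189  0.017]
scene stapler 850 [ 657. -316.] [ 88. 186.] 89.6 [ 0.563 -0.36   0.01 ] [ 0.75  -0.272  0.063]
scene y -0.6 668 [ 0.22 -0.6   0.06] [ 0.78 -0.57  0.45]
scene y -0.57 376 [ 0.33 -0.57  0.11] [ 0.79 -0.54  0.45]
scene y -0.54 1494 [ 0.2  -0.54  0.03] [ 0.78 -0.51  0.47]
scene y -0.51 4114 [ 0.2  -0.51  0.03] [ 0.78 -0.48  0.47]
scene y -0.48 7977 [ 0.22 -0.48  0.03] [ 0.8  -0.
[... 628 characters left out ...]
p housing 1247 [642.   1.] [105.  79.] 85.0 [ 0.603 -0.053  0.12 ] [0.682 0.054 0.15 ]
top trayrim 1321 [449.   4.] [216. 237.] 4.5 [ 0.333 -0.121  0.012] [0.548 0.126 0.024]
top marker 233 [ 653. -203.] [110.  14.] 10.6 [ 0.6   -0.218  0.006] [ 0.707 -0.189  0.018]
top stapler 1172 [ 658. -338.] [187. 129.] 1.8 [ 0.563 -0.4    0.01 ] [ 0.75  -0.271  0.062]
top y -0.54 42 [ 0.22 -0.52  0.28] [ 0.78 -0.51  0.41]
top y -0.51 473 [ 0.22 -0.51  0.28] [ 0.78 -0.48  0.46]
top y -0.48 4515 [ 0.22 -0.48  0.03] [ 0.8  -0.45  0.5 ]
top y -0.45 12432 [ 0.21 -0.45  0.12] [ 0.8  -0.42  0.46]
top y -0.42 9570 [ 0.2  -0.42  0.03] [ 0.8  -0.39  0.46]
top y -0.39 13452 [ 0.2  -0.39  0.27] [ 0.8  -0.36  0.63]
```

View pics/c.png

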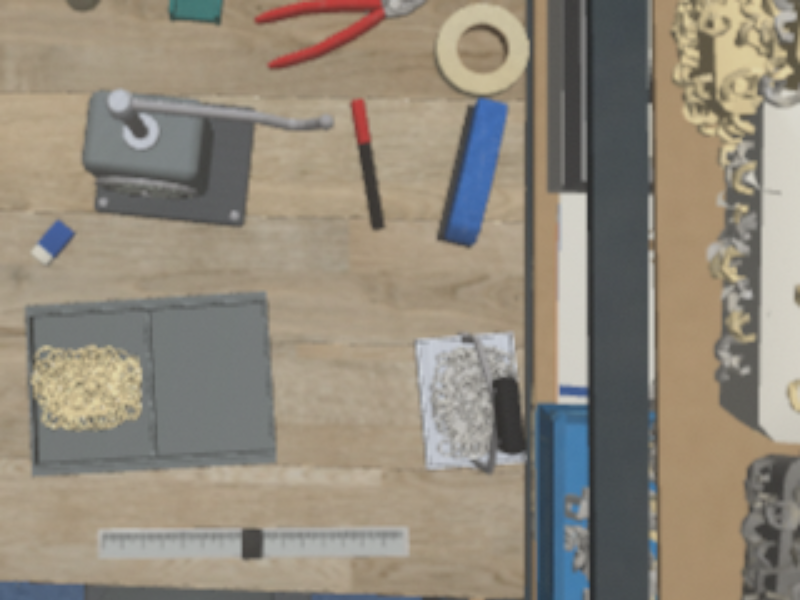

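View pics/b.png

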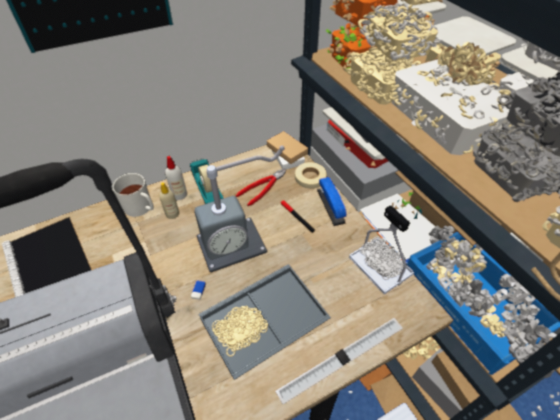

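```bash
python3 - <<'E'
from h import *
for c in ['scene','top']:
    P=cloud(c,np.load(c+'.npy'))
    Q=P[sel(P,(.1,-.42,.2),(.9,-.3,.9))]
    Q=Q[~sel(Q,(.36,-.33,.1),(.47,-.28,.2))]
    for z in np.arange(.2,.9,.04):
        q=Q[(Q[:,2]>z)&(Q[:,2]<=z+.04)]
        if len(q)>10: print(c,'shelf z',round(z,2),len(q),np.round(np.percentile(q[:,1],[99.5,90]),3),np.round(np.percentile(q[:,0],[1,99]),2))
    Q=P[sel(P,(-.1,.1,.16),(.75,.8,.9))]
    for y in np.arange(.1,.8,.06):
        q=Q[(Q[:,1]>y)&(Q[:,1]<=y+.06)]
        if len(q)>10: print(c,'lever y',round(y,2),len(q),np.round(q.min(0),2),np.round(q.max(0),2))
    # tray: rim points, fit
    Q=P[sel(P,(.3,-.15,.013),(.515,.15,.024))]; Q=Q[~sel(Q,(.36,.01,0),(.49,.118,.1))]
    print(c,'tray',rect(Q))
    Q=P[sel(P,(.6,-.17,.24),(.67,-.03,.30))]
    vx,vy,x0,y0=cv2.fitLine(Q[:,:2].astype(np.float32),cv2.DIST_HUBER,0,.001,.001).ravel()
    yw=np.degrees(np.arctan2(vx*np.sign(vy),abs(vy))); a=np.array([vx,vy])*np.sign(vy)
    t=(Q[:,:2]-[x0,y0])@a; tip=np.array([x0,y0])+a*np.percentile(t,.5); print(c,'arm yaw',-yw,'tip',tip,'seat',tip+.031*a,'z top',Q[:,2].max())
    s=tip+.031*a
    for k in np.arange(-.03,.04,.006):
        q=Q[abs((Q[:,:2]-s)@a-k)<.003]; 
        if len(q): print(round(k,3),len(q),round(np.percentile(q[:,2],95),4),end='; ')
    print()
    Q=P[sel(P,(.36,-.35,.188),(.47,-.26,.21))]; print('griptop',rect(Q),np.median(Q[:,2]))
E
```

```text
scene shelf z 0.2 2033 [-0.37  -0.372] [0.11 0.88]
scene shelf z 0.24 8057 [-0.346 -0.348] [0.13 0.88]
scene shelf z 0.28 4080 [-0.354 -0.391] [0.15 0.88]
scene shelf z 0.32 1075 [-0.358 -0.399] [0.16 0.83]
scene shelf z 0.36 53 [-0.41  -0.416] [0.61 0.73]
scene shelf z 0.4 558 [-0.406 -0.408] [0.62 0.86]
scene shelf z 0.44 123 [-0.408 -0.41 ] [0.65 0.83]
scene shelf z 0.56 2892 [-0.369 -0.37 ] [0.32 0.49]
scene shelf z 0.6 348 [-0.345 -0.346] [0.33 0.38]
scene lever y 0.16 2090 [0.46 0.17 0.16] [0.53 0.22 0.51]
scene lever y 0.22 1711 [0.45 0.22 0.48] [0.48 0.28 0.51]
scene lever y 0.28 21 [0.46 0.28 0.48] [0.47 0.29 0.5 ]
scene lever y 0.4 17 [0.57 0.44 0.16] [0.57 0.44 0.17]
scene tray ((424.53887939453125, 0.4057769775390625), (165.5198211669922, 236.43374633789062), 4.990955352783203)
scene arm yaw -4.688294 tip [ 0.629932   -0.15891019] seat [ 0.63246578 -0.12801391] z top 0.27427601721661576
-0.03 12 0.2732; -0.024 21 0.2734; -0.018 18 0.2651; -0.012 16 0.2566; -0.006 12 0.2514; -0.0 12 0.2504; 0.006 13 0.2552; 0.012 12 0.2591; 0.018 11 0.262; 0.024 14 0.2649; 0.03 11 0.2665; 
[... 560 characters left out ...]
23 [0.46 0.17 0.16] [0.53 0.22 0.51]
top lever y 0.22 530 [0.46 0.22 0.5 ] [0.49 0.25 0.51]
top lever y 0.4 22 [0.56 0.44 0.16] [0.57 0.45 0.17]
top tray ((423.5773620605469, 2.197052001953125), (164.01934814453125, 235.94801330566406), 4.9350690841674805)
top arm yaw -4.7661304 tip [ 0.63119045 -0.15823566] seat [ 0.6337662  -0.12734286] z top 0.27581815691970446
-0.03 14 0.275; -0.024 19 0.275; -0.018 16 0.2663; -0.012 17 0.2603; -0.006 16 0.2508; -0.0 15 0.2513; 0.006 15 0.2554; 0.012 17 0.2589; 0.018 16 0.2634; 0.024 15 0.2649; 0.03 14 0.2674; 0.036 15 0.2674; 
griptop ((416.2257080078125, -305.9232482910156), (57.20682144165039, 17.740591049194336), 4.678762435913086) 0.1916110534854525
```

```bash
python3 - <<'E'
from h import *
for c in ['scene','top']:
    P=cloud(c,np.load(c+'.npy'))
    for x in (.3,.36,.42,.48):
        Q=P[sel(P,(x,-.41,.12),(x+.05,-.33,.7))]
        for a,b in [(-.352,-.33),(-.375,-.352),(-.41,-.375)]:
            q=Q[(Q[:,1]>a)&(Q[:,1]<b)]
            if len(q): print(c,x,(a,b),len(q),'ymax %.3f'%q[:,1].max(),'z',np.round(np.unique(np.round(q[:,2],2)),2))
E
```

```text
scene 0.3 (-0.352, -0.33) 423 ymax -0.345 z [0.26 0.27 0.28 0.61 0.62]
scene 0.3 (-0.375, -0.352) 1153 ymax -0.352 z [0.21 0.22 0.23 0.27 0.28 0.56 0.57 0.58 0.59 0.6 ]
scene 0.3 (-0.41, -0.375) 422 ymax -0.375 z [0.21 0.22 0.27 0.28]
scene 0.36 (-0.352, -0.33) 212 ymax -0.345 z [0.26 0.27 0.28 0.61 0.62]
scene 0.36 (-0.375, -0.352) 1535 ymax -0.352 z [0.21 0.22 0.23 0.24 0.27 0.28 0.56 0.57 0.58 0.59 0.6 ]
scene 0.36 (-0.41, -0.375) 380 ymax -0.375 z [0.21 0.22 0.27 0.28]
scene 0.42 (-0.352, -0.33) 148 ymax -0.345 z [0.26 0.27 0.28]
scene 0.42 (-0.375, -0.352) 865 ymax -0.352 z [0.21 0.22 0.23 0.27 0.28 0.56 0.57 0.58 0.59]
scene 0.42 (-0.41, -0.375) 334 ymax -0.375 z [0.21 0.22 0.27 0.28]
scene 0.48 (-0.352, -0.33) 135 ymax -0.346 z [0.26 0.27 0.28]
scene 0.48 (-0.375, -0.352) 345 ymax -0.352 z [0.21 0.22 0.23 0.24 0.27 0.28 0.56 0.57]
scene 0.48 (-0.41, -0.375) 302 ymax -0.375 z [0.21 0.22 0.27 0.28]
top 0.3 (-0.352, -0.33) 441 ymax -0.345 z [0.26 0.27 0.28 0.61 0.62 0.63]
top 0.3 (-0.375, -0.352) 835 ymax -0.352 z [0.27 0.28 0.56 0.57 0.62 0.63]
top 0.3 (-0.41, -0.375) 545 ymax -0.375 z [0.27 0.28]
top 0.36 (-0.352, -0.33) 945 ymax -0.345 z [0.26 0.27 0.28 0.61 0.62 0.63]
top 0.36 (-0.375, -0.352) 1728 ymax -0.352 z [0.27 0.28 0.56 0.57 0.62 0.63]
top 0.36 (-0.41, -0.375) 538 ymax -0.375 z [0.27 0.28]
top 0.42 (-0.352, -0.33) 930 ymax -0.345 z [0.26 0.27 0.28 0.61 0.62 0.63]
top 0.42 (-0.375, -0.352) 1784 ymax -0.352 z [0.27 0.28 0.56 0.62 0.63]
top 0.42 (-0.41, -0.375) 549 ymax -0.375 z [0.27 0.28 0.62]
top 0.48 (-0.352, -0.33) 903 ymax -0.344 z [0.26 0.27 0.28 0.61 0.62 0.63]
top 0.48 (-0.375, -0.352) 1759 ymax -0.352 z [0.27 0.28 0.56 0.62 0.63]
top 0.48 (-0.41, -0.375) 584 ymax -0.375 z [0.27 0.28 0.62]
```

Emit:
step_arm --series '[{"xyz":[-0.65,-0.81,-0.375],"roll":-0.211,"fingers":62},{"xyz":[-0.65,-0.81,-0.375],"roll":-0.211,"fingers":62},{"xyz":[-0.65,-0.81,-0.375],"roll":-0.211,"fingers":62}]'

```text
time_s: 1.5
ee_pos: [0.184, 0.53, 0.2636]
eef_rot: [[-0.996, -0.094, 0.002], [-0.094, 0.996, 0.001], [-0.002, 0.001, -1.0]]
wrist_force: [-0.3, 1.1, -0.5]
finger_gap: 0.0617
grasp_force: 0.0
```

Emit:
step_arm --series '[{"xyz":[-0.35,-0.86,0],"roll":0,"fingers":62},{"xyz":[-0.35,-0.86,0],"roll":0,"fingers":62}]'

```text
time_s: 1.7
ee_pos: [0.2173, 0.4642, 0.2614]
eef_rot: [[-0.996, -0.093, 0.0], [-0.093, 0.996, -0.001], [-0.0, -0.001, -1.0]]
wrist_force: [-0.3, 1.8, 0.3]
finger_gap: 0.0621
grasp_force: 0.0
```

Emit:
step_arm --series '[{"xyz":[-0.35,-0.86,0],"roll":0,"fingers":62},{"xyz":[-0.35,-0.86,0],"roll":0,"fingers":62}]'

```text
time_s: 1.9
ee_pos: [0.2517, 0.3979, 0.2613]
eef_rot: [[-0.996, -0.092, 0.0], [-0.092, 0.996, -0.001], [-0.0, -0.001, -1.0]]
wrist_force: [0.8, -0.3, -0.0]
finger_gap: 0.0619
grasp_force: 0.0
```

Emit:
step_arm --series '[{"xyz":[-0.17,-0.89,0],"roll":0,"fingers":62},{"xyz":[-0.17,-0.89,0],"roll":0,"fingers":62}]'

```text
time_s: 2.1
ee_pos: [0.2715, 0.3281, 0.2613]
eef_rot: [[-0.996, -0.092, 0.0], [-0.092, 0.996, -0.001], [0.0, -0.001, -1.0]]
wrist_force: [0.2, -0.1, -0.4]
finger_gap: 0.0619
grasp_force: 0.0
```

Emit:
step_arm --series '[{"xyz":[-0.17,-0.89,0],"roll":0,"fingers":62},{"xyz":[-0.17,-0.89,0],"roll":0,"fingers":62}]'

```text
time_s: 2.3
ee_pos: [0.2916, 0.2587, 0.2614]
eef_rot: [[-0.996, -0.092, 0.0], [-0.092, 0.996, -0.001], [-0.0, -0.001, -1.0]]
wrist_force: [0.3, -0.5, -0.4]
finger_gap: 0.0621
grasp_force: 0.0
```

Emit:
step_arm --series '[{"xyz":[-0.17,-0.89,0],"roll":0,"fingers":62},{"xyz":[-0.17,-0.89,0],"roll":0,"fingers":62}]'

```text
time_s: 2.5
ee_pos: [0.3119, 0.1892, 0.2615]
eef_rot: [[-0.996, -0.092, 0.001], [-0.092, 0.996, -0.001], [-0.001, -0.001, -1.0]]
wrist_force: [0.0, 1.2, 0.4]
finger_gap: 0.0621
grasp_force: 0.0
```

Emit:
step_arm --series '[{"xyz":[-0.17,-0.89,0],"roll":0,"fingers":62},{"xyz":[-0.17,-0.89,0],"roll":0,"fingers":62},{"xyz":[-0.17,-0.89,0],"roll":0,"fingers":62}]'

```text
time_s: 2.8
ee_pos: [0.3326, 0.1199, 0.2616]
eef_rot: [[-0.996, -0.088, 0.001], [-0.088, 0.996, -0.0], [-0.001, -0.001, -1.0]]
wrist_force: [0.5, 0.0, -0.2]
finger_gap: 0.0618
grasp_force: 0.0
```

Emit:
step_arm --series '[{"xyz":[-0.12,-0.94,0],"roll":0,"fingers":62},{"xyz":[-0.12,-0.94,0],"roll":0,"fingers":62}]'

```text
time_s: 3.0
ee_pos: [0.3488, 0.0476, 0.2616]
eef_rot: [[-0.995, -0.096, 0.001], [-0.096, 0.995, -0.0], [-0.001, -0.0, -1.0]]
wrist_force: [0.9, 0.1, 0.3]
finger_gap: 0.0621
grasp_force: 0.0
```

Emit:
step_arm --series '[{"xyz":[-0.12,-0.94,0],"roll":0,"fingers":62},{"xyz":[-0.12,-0.94,0],"roll":0,"fingers":62}]'

```text
time_s: 3.2
ee_pos: [0.3658, -0.0276, 0.2617]
eef_rot: [[-0.996, -0.093, 0.001], [-0.093, 0.996, -0.001], [-0.001, -0.001, -1.0]]
wrist_force: [0.6, 0.6, -0.1]
finger_gap: 0.0618
grasp_force: 0.0
```

Emit:
step_arm --series '[{"xyz":[-0.12,-0.94,0],"roll":0,"fingers":62},{"xyz":[-0.12,-0.94,0],"roll":0,"fingers":62}]'

```text
time_s: 3.4
ee_pos: [0.3827, -0.102, 0.2616]
eef_rot: [[-0.996, -0.092, 0.001], [-0.092, 0.996, -0.001], [-0.001, -0.001, -1.0]]
wrist_force: [0.4, 1.0, -0.5]
finger_gap: 0.0622
grasp_force: 0.0
```

Emit:
step_arm --series '[{"xyz":[-0.12,-0.94,0],"roll":0,"fingers":62},{"xyz":[-0.12,-0.94,0],"roll":0,"fingers":62}]'

```text
time_s: 3.6
ee_pos: [0.3995, -0.1762, 0.2615]
eef_rot: [[-0.996, -0.092, 0.001], [-0.092, 0.996, -0.001], [-0.001, -0.001, -1.0]]
wrist_force: [-0.0, 0.2, -0.5]
finger_gap: 0.0618
grasp_force: 0.0
```

Emit:
step_arm --series '[{"xyz":[-0.12,-0.94,0],"roll":0,"fingers":62},{"xyz":[-0.12,-0.94,0],"roll":0,"fingers":62},{"xyz":[-0.12,-0.94,0],"roll":0,"fingers":62},{"xyz":[-0.12,-0.94,0],"roll":0,"fingers":62}]'

```text
time_s: 4.0
ee_pos: [0.415, -0.2474, 0.261]
eef_rot: [[-0.996, -0.093, -0.001], [-0.093, 0.996, 0.001], [0.001, 0.001, -1.0]]
wrist_force: [-0.3, 0.7, 0.1]
finger_gap: 0.0619
grasp_force: 0.0
```

```bash
python3 - <<'E'
from h import *
print(r.observe()['ee_pos'], r.observe()['joint_pos'])
M=np.array(r.camera_model('wrist')['cam_to_world'])
p,d=save('wrist','w1.png'); P=cloud('wrist',d,M); print(np.round(M,3).tolist())
Q=P[sel(P,(.36,-.35,.188),(.47,-.27,.21))]; print('griptop',len(Q),rect(Q) if len(Q)>5 else 0, np.median(Q[:,2]))
for n in ['carrier','carrier_grip']: print(n,[(np.round(x['position'],4).tolist(),round(x['score'],2)) for x in r.mark_of(n,'wrist')[:2]])
E
```

```text
[ 0.41504381 -0.24735243  0.26102051] [-6.71718200e-01  8.87218030e-03 -2.75078555e-01  1.28816757e+00
  6.14660253e-04 -7.65279122e-01]
[[-0.093, -0.942, -0.322, 0.332], [0.996, -0.087, -0.032, -0.256], [0.002, -0.324, 0.946, 0.405], [0.0, 0.0, 0.0, 1.0]]
griptop 2006 ((417.0478820800781, -306.7345886230469), (58.70058822631836, 18.5706729888916), 5.702126502990723) 0.19380047895024577
carrier [([0.4157, -0.3092, 0.0002], 0.91)]
carrier_grip [([0.4198, -0.3041, 0.1819], 0.79)]
```

View pics/w1.png

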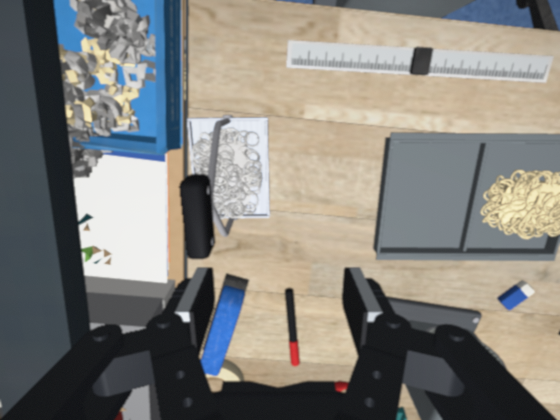

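Emit:
step_arm --series '[{"xyz":[0.04,-0.555,0],"roll":0,"fingers":62},{"xyz":[0.04,-0.555,0],"roll":0,"fingers":62},{"xyz":[0.04,-0.555,0.25],"roll":0,"fingers":62},{"xyz":[0.04,-0.555,0.5],"roll":0,"fingers":62},{"xyz":[0.04,-0.555,0.5],"roll":0,"fingers":62}]'

```text
time_s: 4.65
ee_pos: [0.4141, -0.2896, 0.2187]
eef_rot: [[-0.996, -0.095, -0.004], [-0.095, 0.996, 0.004], [0.004, 0.005, -1.0]]
wrist_force: [-0.5, -0.2, -0.1]
finger_gap: 0.0619
grasp_force: 0.0
```

```bash
python3 - <<'E'
from h import *
o=r.observe();print(o['ee_pos'], o['wrist_force'])
for c in ['scene','top']:
    p,d=r.camera(c);P=cloud(c,d)
    # gripper extents by height near shelf
    Q=P[sel(P,(.3,-.344,.22),(.52,-.2,.34))]
    for z in np.arange(.22,.34,.02):
        q=Q[abs(Q[:,2]-z-.01)<.01]
        if len(q): print(c,round(z,2),len(q),np.round(q.min(0),3),np.round(q.max(0),3))
E
```

```text
[ 0.41405431 -0.28962067  0.21869471] [-0.51585824 -0.17040153 -0.12531742]
top 0.22 5 [ 0.419 -0.257  0.23 ] [ 0.421 -0.252  0.234]
top 0.24 3 [ 0.416 -0.252  0.243] [ 0.42  -0.247  0.243]
top 0.26 44 [ 0.398 -0.257  0.267] [ 0.423 -0.227  0.28 ]
top 0.28 69 [ 0.394 -0.269  0.28 ] [ 0.429 -0.226  0.299]
top 0.3 48 [ 0.395 -0.265  0.3  ] [ 0.428 -0.225  0.319]
top 0.32 229 [ 0.396 -0.257  0.321] [ 0.421 -0.222  0.339]
```

Emit:
step_arm --series '[{"xyz":[-0.025,0,0.0],"roll":0,"fingers":66},{"xyz":[-0.025,0,0.15],"roll":0,"fingers":66},{"xyz":[-0.025,0,0.3],"roll":0,"fingers":66},{"xyz":[-0.025,0,0.45],"roll":0,"fingers":66},{"xyz":[-0.025,0,0.45],"roll":0,"fingers":66}]'

```text
time_s: 5.25
ee_pos: [0.4162, -0.2908, 0.1825]
eef_rot: [[-0.996, -0.093, -0.004], [-0.093, 0.996, 0.003], [0.003, 0.004, -1.0]]
wrist_force: [0.3, 0.7, -0.3]
finger_gap: 0.0659
grasp_force: 0.0
```

Emit:
step_arm --series '[{"xyz":[0,0,0.12],"roll":0,"fingers":66},{"xyz":[0,0,0.24],"roll":0,"fingers":66},{"xyz":[0,0,0.24],"roll":0,"fingers":66},{"xyz":[0,0,0.24],"roll":0,"fingers":66}]'

```text
time_s: 5.65
ee_pos: [0.4176, -0.2921, 0.1657]
eef_rot: [[-0.996, -0.093, -0.001], [-0.093, 0.996, 0.001], [0.001, 0.001, -1.0]]
wrist_force: [0.6, -1.6, 0.4]
finger_gap: 0.0659
grasp_force: 0.0
```

Emit:
step_arm --grip_force 30 --series '[{"xyz":[0,0,0],"roll":0,"fingers":58},{"xyz":[0,0,0],"roll":0,"fingers":54},{"xyz":[0,0,0],"roll":0,"fingers":50},{"xyz":[0,0,0],"roll":0,"fingers":46},{"xyz":[0,0,0],"roll":0,"fingers":42},{"xyz":[0,0,0],"roll":0,"fingers":40}]'

```text
time_s: 6.25
ee_pos: [0.4182, -0.2933, 0.1667]
eef_rot: [[-0.996, -0.093, 0.001], [-0.093, 0.996, -0.002], [-0.0, -0.002, -1.0]]
wrist_force: [0.3, -2.6, 0.9]
finger_gap: 0.04
grasp_force: 1.2
```

```bash
python3 - <<'E'
from h import *
o=r.observe();print(o['ee_pos'], o['wrist_force'],o['ft_torque'])
for c in ['wrist','top','scene']:
    p,d=r.camera(c)
    for n in ['carrier','carrier_grip']: print(c,n,[(np.round(x['position'],4).tolist(),round(x['score'],2)) for x in r.mark_of(n,c)[:2]])
    if c=='wrist': cv2.imwrite('pics/w2.png',p[:,:,::-1])
E
```

```text
[ 0.41821342 -0.293262    0.16670187] [ 0.28982467 -2.58806583  0.88134759] [-0.52526282  0.01220228  0.05240839]
wrist carrier [([0.416, -0.3118, -0.0016], 0.98)]
wrist carrier_grip [([0.4188, -0.3031, 0.1818], 0.65)]
top carrier []
top carrier_grip [([0.417, -0.3058, 0.1784], 0.55)]
scene carrier []
scene carrier_grip []
```

View pics/w2.png

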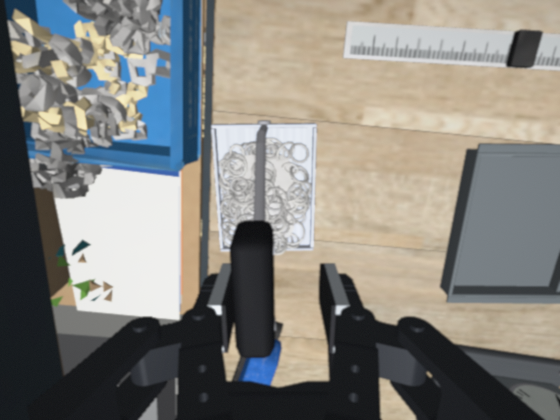

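Emit:
step_arm --grip_force 30 --series '[{"xyz":[0,0,0],"roll":0,"fingers":36},{"xyz":[0,0,0],"roll":0,"fingers":32},{"xyz":[0,0,0],"roll":0,"fingers":28},{"xyz":[0,0,0],"roll":0,"fingers":24},{"xyz":[0,0,0],"roll":0,"fingers":20},{"xyz":[0,0,0],"roll":0,"fingers":10},{"xyz":[0,0,0],"roll":0,"fingers":10},{"xyz":[0,0,0],"roll":0,"fingers":10}]'

```text
time_s: 7.5
ee_pos: [0.4165, -0.2902, 0.1644]
eef_rot: [[-0.996, -0.094, -0.003], [-0.094, 0.996, 0.005], [0.002, 0.005, -1.0]]
wrist_force: [0.1, 1.0, -6.9]
finger_gap: 0.0174
grasp_force: 30.6
```

```bash
python3 - <<'E'
from h import *
o=r.observe();print(o['ee_pos'], o['wrist_force'],o['ft_torque'],o['grasp_force'])
for c in ['wrist','top','scene']:
    M=np.array(r.camera_model(c)['cam_to_world'])
    p,d=r.camera(c);P=cloud(c,d,M)
    for n in ['carrier']: print(c,n,[(np.round(x['position'],4).tolist(),round(x['score'],2)) for x in r.mark_of(n,c)[:2]])
    Q=P[sel(P,(.33,-.4,.007),(.5,-.22,.03))]; print(rect(Q),np.percentile(Q[:,2],[5,95]))
E
```

```text
[ 0.4165483  -0.29015118  0.16439179] [ 0.11521983  1.01853849 -6.94785662] [ 0.26864937 -0.10116384 -0.040554  ] 30.566981434822083
wrist carrier [([0.4117, -0.2883, -0.0008], 0.83)]
((413.9870910644531, -289.43109130859375), (127.18131256103516, 94.29100036621094), 5.4344024658203125) [0.00930013 0.02889493]
top carrier [([0.412, -0.2962, 0.0014], 0.62)]
((413.89678955078125, -290.25775146484375), (127.8868179321289, 94.3476333618164), 5.328435897827148) [0.0079228  0.02882079]
scene carrier []Traceback (most recent call last):
  File "<stdin>", line 7, in <module>
    return _quantile_unchecked(
        a, q, axis, out, overwrite_input, method, keepdims, weights)
    return _ureduce(a,
                    func=_quantile_ureduce_func,
    ...<5 lines>...
                    overwrite_input=overwrite_input,
                    method=method)
    r = func(a, **kwargs)
    result = _quantile(arr,
                       quantiles=q,
    ...<2 lines>...
                       out=out,
                       weights=wgt)
    slices_having_nans = np.isnan(arr[-1, ...])
                                  ~~~^^^^^^^^^
IndexError: index -1 is out of bounds for axis 0 with size 0
```

Emit:
step_arm --grip_force 60 --series '[{"xyz":[0,0,0],"roll":0,"fingers":10},{"xyz":[0,0,-0.1],"roll":0,"fingers":10},{"xyz":[0,0.05,-0.2],"roll":0,"fingers":10},{"xyz":[0,0.25,-0.35],"roll":0,"fingers":10},{"xyz":[0,0.5,-0.6],"roll":0,"fingers":10},{"xyz":[0,0.5,-0.8],"roll":0,"fingers":10},{"xyz":[0,0.5,-1],"roll":0,"fingers":10},{"xyz":[0,0.5,-1],"roll":0,"fingers":10},{"xyz":[0,0.5,-1],"roll":0,"fingers":10},{"xyz":[0,0.5,-1],"roll":0,"fingers":10}]'

```text
time_s: 8.8
ee_pos: [0.4134, -0.2515, 0.2453]
eef_rot: [[-0.996, -0.094, -0.001], [-0.094, 0.996, 0.001], [0.001, 0.002, -1.0]]
wrist_force: [-0.2, -0.2, -8.1]
finger_gap: 0.017
grasp_force: 65.0
```

```bash
python3 - <<'E'
from h import *
o=r.observe();print(o['ee_pos'], o['wrist_force'],o['ft_torque'],o['grasp_force'])
for c in ['wrist','top']:
    M=np.array(r.camera_model(c)['cam_to_world'])
    p,d=r.camera(c);P=cloud(c,d,M)
    for n in ['carrier','carrier_eye','carrier_grip','hook_seat','free_bay']: print(c,n,[(np.round(x['position'],4).tolist(),round(x['score'],2)) for x in r.mark_of(n,c)[:2]])
    if c=='wrist': cv2.imwrite('pics/w3.png',p[:,:,::-1])
o=r.observe();print(o['ee_pos'], o['wrist_force'],o['ft_torque'],o['grasp_force'],o['joint_pos'])
E
```

```text
[ 0.41335763 -0.25148508  0.24534625] [-0.15841586 -0.24709836 -8.14112048] [ 0.02542509 -0.01746731  0.05936047] 64.97545123100281
wrist carrier [([0.4103, -0.253, 0.0835], 0.86)]
wrist carrier_eye []
wrist carrier_grip [([0.4162, -0.2507, 0.2629], 0.63), ([0.4307, -0.0552, 0.0034], 0.35)]
wrist hook_seat []
wrist free_bay [([0.4296, -0.0574, 0.0054], 0.65)]
top carrier [([0.4104, -0.2558, 0.0832], 0.64)]
top carrier_eye [([0.4098, -0.2508, 0.2185], 0.68)]
top carrier_grip []
top hook_seat [([0.6356, -0.1284, 0.2513], 0.58), ([0.6358, -0.3019, -0.0002], 0.39)]
top free_bay [([0.43, -0.0528, 0.0011], 0.79), ([0.561, 0.1051, -0.0025], 0.5)]
[ 0.41407708 -0.25243789  0.24607358] [ 0.28214312  0.02619249 -8.19648646] [-0.01185617 -0.00883929  0.00331681] 64.97530102729797 [-6.80887909e-01  1.88378801e-02 -2.96588823e-01  1.25545052e+00
  2.32236927e-05 -7.74456856e-01]
```

View pics/w3.png

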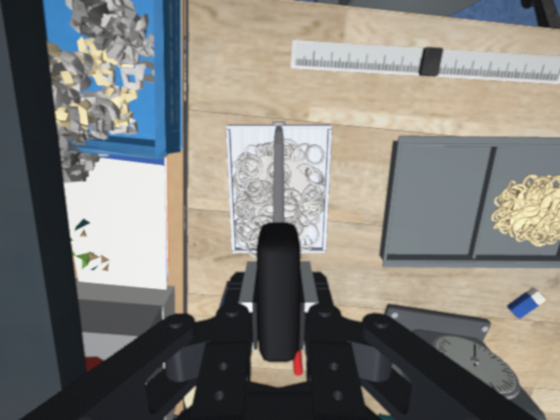

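Emit:
step_arm --series '[{"xyz":[-0.1,0.02,-0.15],"roll":0.02,"fingers":10},{"xyz":[-0.25,0.04,-0.4],"roll":0.05,"fingers":10},{"xyz":[-0.5,0.08,-0.7],"roll":0.08,"fingers":10},{"xyz":[-0.76,0.12,-0.94],"roll":0.114,"fingers":10}]'

```text
time_s: 9.8
ee_pos: [0.4744, -0.2372, 0.3226]
eef_rot: [[-0.996, 0.088, 0.001], [0.088, 0.996, -0.001], [-0.001, -0.001, -1.0]]
wrist_force: [1.6, -1.1, -6.6]
finger_gap: 0.017
grasp_force: 65.0
```

Emit:
step_arm --series '[{"xyz":[-0.25,0.1,0],"roll":0,"fingers":10},{"xyz":[-0.5,0.2,0],"roll":0,"fingers":10},{"xyz":[-0.75,0.3,0],"roll":0,"fingers":10},{"xyz":[-0.955,0.385,0],"roll":0,"fingers":10}]'

```text
time_s: 10.2
ee_pos: [0.5537, -0.2126, 0.3211]
eef_rot: [[-0.996, 0.085, 0.0], [0.085, 0.996, 0.0], [-0.0, 0.0, -1.0]]
wrist_force: [-0.2, -0.2, -7.3]
finger_gap: 0.0168
grasp_force: 65.0
```

Emit:
step_arm --series '[{"xyz":[-0.25,0.1,0],"roll":0,"fingers":10},{"xyz":[-0.5,0.2,0],"roll":0,"fingers":10},{"xyz":[-0.7,0.28,0],"roll":0,"fingers":10},{"xyz":[-0.85,0.35,0],"roll":0,"fingers":10},{"xyz":[-0.955,0.385,0],"roll":0,"fingers":10},{"xyz":[-0.955,0.385,0],"roll":0,"fingers":10},{"xyz":[-0.955,0.385,0],"roll":0,"fingers":10},{"xyz":[-0.955,0.385,0],"roll":0,"fingers":10}]'

```text
time_s: 11.0
ee_pos: [0.6304, -0.1891, 0.3214]
eef_rot: [[-0.996, 0.086, -0.001], [0.086, 0.996, -0.0], [0.001, -0.0, -1.0]]
wrist_force: [-0.2, -0.7, -7.6]
finger_gap: 0.0172
grasp_force: 65.0
```

```bash
cat > look.py <<'E'
from h import *
import sys
def st(): 
    o=r.observe();print(o['time_s'],np.round(o['ee_pos'],4), np.round(o['wrist_force'],2),np.round(o['ft_torque'],3)); return o
st()
ims=[]
for c in ['wrist','scene','top']:
    M=np.array(r.camera_model(c)['cam_to_world'])
    p,d=r.camera(c);P=cloud(c,d,M); ims.append(p)
    np.savez('cl_%s.npz'%c,P=P,p=p)
    for n in ['carrier','carrier_eye','carrier_grip','hook_seat']: print(c,n,[(np.round(x['position'],4).tolist(),round(x['score'],2)) for x in r.mark_of(n,c)[:2]])
st()
cv2.imwrite('pics/%s.png'%sys.argv[1],np.vstack([cv2.resize(np.hstack([ims[0],ims[1]]),(800,300)),cv2.resize(np.hstack([ims[2][150:360,200:480],ims[1][90:300,180:460]]),(800,300))])[:,:,::-1])
E
python3 look.py l1
python3 - <<'E'
from h import *
for c in ['wrist','scene','top']:
    P=np.load('cl_%s.npz'%c)['P']
    Q=P[sel(P,(.61,-.175,.243),(.67,-.03,.30))]
    if len(Q)<30: print(c,'no arm',len(Q)); continue
    vx,vy,x0,y0=cv2.fitLine(Q[:,:2].astype(np.float32),cv2.DIST_HUBER,0,.001,.001).ravel()
    a=np.array([vx,vy])*np.sign(vy)
    t=(Q[:,:2]-[x0,y0])@a; tip=np.array([x0,y0])+a*np.percentile(t,.5); print(c,len(Q),'yaw',-np.degrees(np.arctan2(a[0],a[1])),'tip',tip,'seat',tip+.031*a,Q[:,2].max())
E
```

```text
11.0 [ 0.6304 -0.1891  0.3214] [-0.21 -0.67 -7.61] [0.024 0.026 0.004]
wrist carrier [([0.6249, -0.1903, 0.159], 0.64)]
wrist carrier_eye []
wrist carrier_grip [([0.632, -0.1893, 0.34], 0.7)]
wrist hook_seat [([0.6368, -0.1288, 0.2488], 0.92), ([0.6442, -0.0044, 0.0002], 0.6)]
scene carrier []
scene carrier_eye []
scene carrier_grip []
scene hook_seat []
top carrier []
top carrier_eye []
top carrier_grip []
top hook_seat []
11.75 [ 0.6312 -0.1888  0.3213] [ 0.18  0.16 -7.65] [ 0.059 -0.031  0.013]
wrist 2672 yaw -4.5838876 tip [ 0.6329288  -0.15890261] seat [ 0.63540628 -0.12800177] 0.276375828447902
scene no arm 0
top 93 yaw -5.00964 tip [ 0.63905564 -0.06633834] seat [ 0.64176266 -0.03545676] 0.2682974171573673
```

View pics/l1.png

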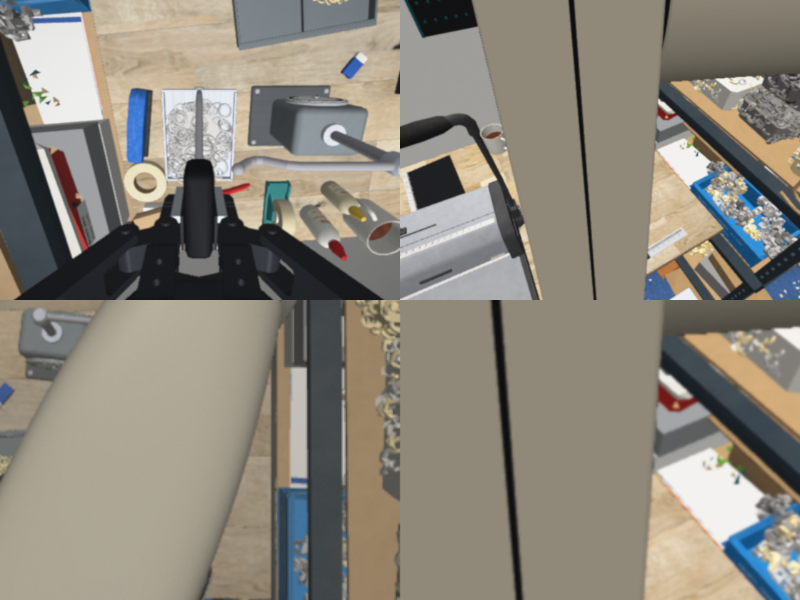

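```bash
python3 - <<'E'
from h import *
P=np.load('cl_wrist.npz')['P']
Q=P[sel(P,(.53,-.26,.163),(.72,-.12,.172))]; print('pan',len(Q),rect(Q))
Q=P[sel(P,(.53,-.26,.158),(.72,-.12,.23))]; print('pan+tub',len(Q),rect(Q), np.percentile(Q[:,2],[2,50,98]))
Q=P[sel(P,(.54,-.215,.235),(.66,-.165,.30))]; 
for z in np.arange(.225,.31,.01):
    q=Q[abs(Q[:,2]-z)<.005]
    if len(q): print(round(z,3),len(q),np.round(np.median(q,0),4))
Q=P[sel(P,(.58,-.215,.345),(.68,-.165,.37))]; print('griptop',len(Q),rect(Q),np.median(Q[:,2]))
# arm profile along
Q=P[sel(P,(.61,-.175,.243),(.67,-.08,.30))]; a=np.array([.08,.9968]); s=np.array([.6354,-.128])
for k in np.arange(-.03,.05,.006):
    q=Q[abs((Q[:,:2]-s)@a-k)<.003]
    if len(q): print(round(k,3),len(q),np.round(np.percentile(q[:,2],95),4),np.round((np.percentile(q[:,0],[2,98])),4))
E
```

```text
pan 1653 ((628.293212890625, -188.84402465820312), (94.22099304199219, 127.09223175048828), 85.00548553466797)
pan+tub 10583 ((628.293212890625, -188.84402465820312), (94.22099304199219, 127.09223175048828), 85.00548553466797) [0.16057789 0.19307273 0.21682654]
0.235 44 [ 0.5718 -0.1843  0.2371]
0.245 138 [ 0.5769 -0.1845  0.2458]
0.255 173 [ 0.5851 -0.1853  0.2551]
0.265 186 [ 0.5936 -0.1859  0.2648]
0.275 207 [ 0.6023 -0.1868  0.2751]
0.285 195 [ 0.6106 -0.1877  0.2844]
0.295 1 [ 0.6134 -0.1878  0.29  ]
griptop 8034 ((628.4386596679688, -189.47805786132812), (47.088130950927734, 52.906410217285156), 45.44788360595703) 0.3516221656975126
-0.03 119 0.2755 [0.6292 0.6386]
-0.024 153 0.2758 [0.6287 0.6392]
-0.018 98 0.2701 [0.6305 0.637 ]
-0.012 93 0.2605 [0.6313 0.6382]
-0.006 95 0.2544 [0.6318 0.64  ]
-0.0 114 0.2522 [0.6323 0.6412]
0.006 131 0.2565 [0.6328 0.641 ]
0.012 134 0.2606 [0.6333 0.6414]
0.018 148 0.2645 [0.6337 0.6418]
0.024 132 0.2664 [0.6342 0.6422]
0.03 131 0.268 [0.6348 0.6428]
0.036 127 0.2685 [0.6353 0.6437]
0.042 131 0.2684 [0.6359 0.6442]
0.048 62 0.2685 [0.6363 0.6447]
```

Emit:
step_arm --series '[{"xyz":[-0.033,0.1,0],"roll":0,"fingers":10},{"xyz":[-0.033,0.25,0],"roll":0,"fingers":10},{"xyz":[-0.033,0.4,0],"roll":0,"fingers":10},{"xyz":[-0.033,0.55,0],"roll":0,"fingers":10},{"xyz":[-0.033,0.68,0],"roll":0,"fingers":10},{"xyz":[-0.033,0.768,0],"roll":0,"fingers":10},{"xyz":[-0.033,0.768,0],"roll":0,"fingers":10},{"xyz":[-0.033,0.768,0],"roll":0,"fingers":10}]'

```text
time_s: 12.55
ee_pos: [0.6391, -0.1279, 0.3214]
eef_rot: [[-0.996, 0.085, 0.0], [0.085, 0.996, -0.001], [-0.0, -0.001, -1.0]]
wrist_force: [-0.9, -0.6, -7.6]
finger_gap: 0.0167
grasp_force: 65.0
```

```bash
python3 look.py l2
```

```text
12.55 [ 0.6391 -0.1279  0.3214] [-0.88 -0.59 -7.6 ] [-0.045 -0.049  0.024]
wrist carrier [([0.6371, -0.1281, 0.247], 0.54)]
wrist carrier_eye []
wrist carrier_grip [([0.6402, -0.1257, 0.3375], 0.97)]
wrist hook_seat [([0.6406, -0.1274, 0.2485], 0.79)]
scene carrier []
scene carrier_eye []
scene carrier_grip []
scene hook_seat []
top carrier []
top carrier_eye []
top carrier_grip []
top hook_seat []
13.3 [ 0.6391 -0.1278  0.3213] [-0.62  0.4  -7.61] [-0.001 -0.015  0.029]
```

View pics/l2.png

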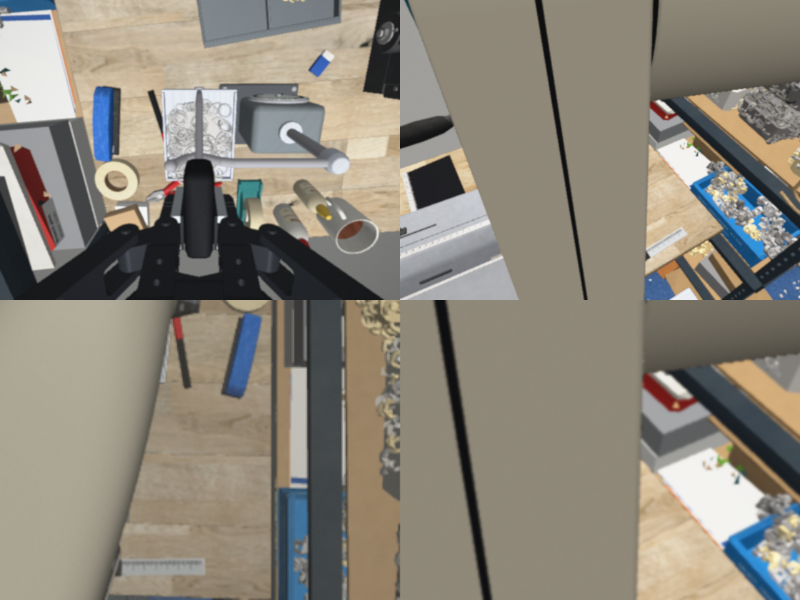

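Emit:
step_arm --series '[{"xyz":[0,0,0.1],"roll":0,"fingers":10},{"xyz":[0,0,0.2],"roll":0,"fingers":10},{"xyz":[0,0,0.3],"roll":0,"fingers":10},{"xyz":[0,0,0.4],"roll":0,"fingers":10},{"xyz":[0,0,0.47],"roll":0,"fingers":10},{"xyz":[0,0,0.5],"roll":0,"fingers":10},{"xyz":[0,0,0.55],"roll":0,"fingers":10},{"xyz":[0,0,0.6],"roll":0,"fingers":10},{"xyz":[0,0,0.65],"roll":0,"fingers":10},{"xyz":[0,0,0.65],"roll":0,"fingers":10}]'

```text
time_s: 14.3
ee_pos: [0.6389, -0.1278, 0.2687]
eef_rot: [[-0.996, 0.085, -0.001], [0.085, 0.996, 0.0], [0.001, 0.0, -1.0]]
wrist_force: [-0.1, 1.1, -6.0]
finger_gap: 0.0171
grasp_force: 65.2
```

```bash
python3 - <<'E'
from h import *
for i in range(3):
    o=r.observe();print(np.round(o['ee_pos'],4), np.round(o['wrist_force'],2),np.round(o['ft_torque'],3))
    M=np.array(r.camera_model('wrist')['cam_to_world']); p,d=r.camera('wrist')
P=cloud('wrist',d,M); Q=P[sel(P,(.61,-.175,.2),(.67,-.1,.30))];Q=P[sel(P,(.62,-.1,.2),(.67,-.05,.30))]
print('arm top z',np.percentile(Q[:,2],[50,95]),rect(Q))
E
```

```text
[ 0.6389 -0.1278  0.2687] [-0.13  1.14 -5.99] [ 0.067  0.179 -0.012]
[ 0.6389 -0.1278  0.2691] [-1.7   0.8  -6.92] [ 0.045  0.291 -0.014]
[ 0.639  -0.1278  0.2694] [-0.66 -0.49 -6.44] [0.15  0.33  0.033]
arm top z [0.25728653 0.25877615] ((640.5812377929688, -74.98082733154297), (50.58068084716797, 8.940438270568848), 85.47595977783203)
```

Emit:
step_arm --series '[{"xyz":[0.006,0,0.05],"roll":0,"fingers":10},{"xyz":[0.012,0,0.1],"roll":0,"fingers":10},{"xyz":[0.012,0,0.15],"roll":0,"fingers":10},{"xyz":[0.012,0,0.2],"roll":0,"fingers":10},{"xyz":[0.012,0,0.25],"roll":0,"fingers":10},{"xyz":[0.012,0,0.3],"roll":0,"fingers":10},{"xyz":[0.012,0,0.35],"roll":0,"fingers":10},{"xyz":[0.012,0,0.4],"roll":0,"fingers":10},{"xyz":[0.012,0,0.4],"roll":0,"fingers":10}]'

```text
time_s: 15.35
ee_pos: [0.6381, -0.1278, 0.2368]
eef_rot: [[-0.996, 0.085, -0.0], [0.085, 0.996, -0.0], [0.0, -0.0, -1.0]]
wrist_force: [-1.1, 0.1, -3.7]
finger_gap: 0.0171
grasp_force: 65.6
```

```bash
cat > f.py <<'E'
from h import *
import sys
n=int(sys.argv[1]); F=[];T=[];X=[]
for i in range(n):
    o=r.observe();F.append(o['wrist_force']);T.append(o['ft_torque']);X.append(o['ee_pos'])
    M=np.array(r.camera_model('wrist')['cam_to_world']); p,d=r.camera('wrist')
print(o['time_s'],np.round(np.mean(X,0),4),'F',np.round(np.mean(F,0),2),'sd',np.round(np.std(F,0),2),'T',np.round(np.mean(T,0),3))
P=cloud('wrist',d,M); Q=P[sel(P,(.62,-.1,.15),(.67,-.05,.30))]
print('arm top z',np.percentile(Q[:,2],[50,95]),len(Q))
E
python3 f.py 4
```

```text
15.5 [ 0.6381 -0.1278  0.2372] F [-0.94 -0.22 -3.83] sd [0.17 0.47 0.23] T [-0.022  0.228 -0.013]
arm top z [0.29324538 0.29906279] 4831
```

Emit:
step_arm --series '[{"xyz":[0.006,0,0.06],"roll":0,"fingers":10},{"xyz":[0.012,0,0.12],"roll":0,"fingers":10},{"xyz":[0.012,0,0.18],"roll":0,"fingers":10},{"xyz":[0.012,0,0.24],"roll":0,"fingers":10},{"xyz":[0.012,0,0.3],"roll":0,"fingers":10},{"xyz":[0.012,0,0.36],"roll":0,"fingers":10},{"xyz":[0.012,0,0.42],"roll":0,"fingers":10},{"xyz":[0.012,0,0.47],"roll":0,"fingers":10},{"xyz":[0.012,0,0.5],"roll":0,"fingers":10},{"xyz":[0.012,0,0.5],"roll":0,"fingers":10}]'

```text
time_s: 16.55
ee_pos: [0.6378, -0.1278, 0.1974]
eef_rot: [[-0.996, 0.085, 0.001], [0.085, 0.996, -0.0], [-0.001, -0.0, -1.0]]
wrist_force: [2.5, -1.4, 0.1]
finger_gap: 0.017
grasp_force: 66.1
```

```bash
python3 f.py 8
```

```text
16.9 [ 0.6377 -0.1278  0.1978] F [ 2.74 -0.41 -0.24] sd [0.4  0.68 0.47] T [-0.135 -0.692  0.007]
arm top z [0.26444145 0.28280916] 11585
```

Emit:
step_arm --series '[{"xyz":[-0.005,0,0],"roll":0,"fingers":10},{"xyz":[-0.009,0,0],"roll":0,"fingers":10},{"xyz":[-0.009,0,0],"roll":0,"fingers":10},{"xyz":[-0.009,0,0],"roll":0,"fingers":10}]'

```text
time_s: 17.35
ee_pos: [0.6378, -0.1278, 0.1973]
eef_rot: [[-0.996, 0.085, -0.0], [0.085, 0.996, -0.0], [0.0, -0.0, -1.0]]
wrist_force: [3.4, -1.1, 0.3]
finger_gap: 0.0172
grasp_force: 66.1
```

```bash
python3 f.py 10
```

```text
17.8 [ 0.6378 -0.1278  0.1973] F [ 3.11 -1.21 -0.26] sd [0.46 0.38 0.59] T [-0.243 -0.623  0.005]
arm top z [0.26390123 0.28231519] 11601
```

Emit:
step_arm --series '[{"xyz":[-0.006,0,0],"roll":0,"fingers":10},{"xyz":[-0.012,0,0],"roll":0,"fingers":10},{"xyz":[-0.012,0,0],"roll":0,"fingers":10},{"xyz":[-0.012,0,0],"roll":0,"fingers":10}]'

```text
time_s: 18.25
ee_pos: [0.6381, -0.1278, 0.1969]
eef_rot: [[-0.996, 0.085, -0.002], [0.085, 0.996, 0.0], [0.002, -0.0, -1.0]]
wrist_force: [-1.3, -1.3, -0.6]
finger_gap: 0.017
grasp_force: 66.1
```

```bash
python3 f.py 6; python3 -c "
from h import *
p,d=save('wrist','w5.png')"
```

```text
18.5 [ 0.6381 -0.1278  0.197 ] F [-1.01 -1.32 -0.34] sd [0.57 0.69 0.35] T [-0.344  0.189  0.014]
arm top z [0.26356329 0.28208917] 11675
```

View pics/w5.png

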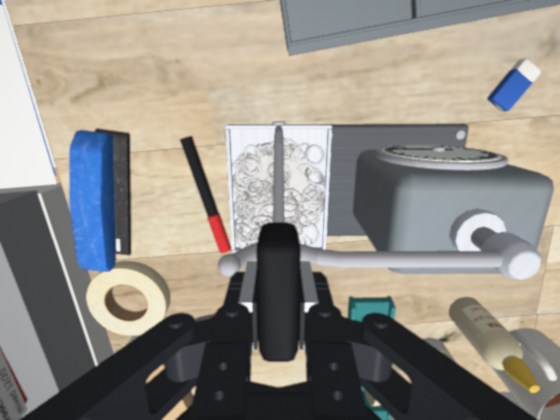

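Emit:
step_arm --series '[{"xyz":[0.003,-0.003,0.012],"roll":0,"fingers":10},{"xyz":[0.003,-0.006,0.025],"roll":0,"fingers":10},{"xyz":[0.003,-0.006,0.037],"roll":0,"fingers":10},{"xyz":[0.003,-0.006,0.037],"roll":0,"fingers":10}]'

```text
time_s: 19.0
ee_pos: [0.6382, -0.1279, 0.194]
eef_rot: [[-0.996, 0.085, -0.001], [0.085, 0.996, 0.001], [0.001, 0.001, -1.0]]
wrist_force: [-3.2, 0.5, -0.3]
finger_gap: 0.0169
grasp_force: 66.1
```

```bash
python3 f.py 14
```

```text
19.65 [ 0.6383 -0.1279  0.1942] F [-3.01  1.13 -0.16] sd [0.6  0.59 0.42] T [ 0.241  0.677 -0.001]
arm top z [0.26098385 0.27931518] 11565
```

Emit:
step_arm --series '[{"xyz":[0.004,0.0025,0.006],"roll":0,"fingers":10},{"xyz":[0.007,0.0025,0.012],"roll":0,"fingers":10},{"xyz":[0.007,0.0025,0.012],"roll":0,"fingers":10},{"xyz":[0.007,0.0025,0.012],"roll":0,"fingers":10}]'

```text
time_s: 20.1
ee_pos: [0.6382, -0.128, 0.1935]
eef_rot: [[-0.996, 0.085, 0.0], [0.085, 0.996, 0.0], [-0.0, 0.0, -1.0]]
wrist_force: [-2.8, 1.3, 0.6]
finger_gap: 0.0169
grasp_force: 66.1
```

```bash
python3 f.py 12
```

```text
20.65 [ 0.6382 -0.128   0.1935] F [-2.24  2.16 -0.05] sd [0.44 0.51 0.47] T [ 0.47   0.533 -0.02 ]
arm top z [0.26010987 0.27851919] 11631
```

Emit:
step_arm --series '[{"xyz":[0.003,0.003,0],"roll":0,"fingers":10},{"xyz":[0.006,0.005,0],"roll":0,"fingers":10},{"xyz":[0.006,0.005,0],"roll":0,"fingers":10}]'

```text
time_s: 21.0
ee_pos: [0.6381, -0.1279, 0.1937]
eef_rot: [[-0.996, 0.085, 0.001], [0.085, 0.996, -0.001], [-0.001, -0.001, -1.0]]
wrist_force: [-1.0, 0.9, 0.1]
finger_gap: 0.0168
grasp_force: 66.1
```

```bash
python3 f.py 12
```

```text
21.55 [ 0.638  -0.1279  0.1936] F [-0.17  0.6   0.14] sd [0.47 0.36 0.45] T [0.125 0.06  0.005]
arm top z [0.26007572 0.27864077] 11662
```

Emit:
step_arm --grip_force 20 --series '[{"xyz":[0,0,0],"roll":0,"fingers":10},{"xyz":[0,0,0],"roll":0,"fingers":10}]'

```text
time_s: 21.8
ee_pos: [0.6379, -0.1278, 0.1935]
eef_rot: [[-0.996, 0.085, 0.001], [0.085, 0.996, -0.0], [-0.001, -0.0, -1.0]]
wrist_force: [0.3, -0.3, 0.0]
finger_gap: 0.0169
grasp_force: 66.1
```

Emit:
step_arm --series '[{"xyz":[0,0,0],"roll":0,"fingers":38},{"xyz":[0,0,0],"roll":0,"fingers":38},{"xyz":[0,0,0],"roll":0,"fingers":38}]'

```text
time_s: 22.1
ee_pos: [0.6374, -0.1276, 0.1933]
eef_rot: [[-0.996, 0.085, -0.0], [0.085, 0.996, 0.0], [0.0, 0.0, -1.0]]
wrist_force: [-0.4, -0.8, 0.0]
finger_gap: 0.0382
grasp_force: 0.0
```

```bash
python3 - <<'E'
from h import *
for i in range(4):
    o=r.observe(); M=np.array(r.camera_model('wrist')['cam_to_world']); p,d=r.camera('wrist'); P=cloud('wrist',d,M)
    Q=P[sel(P,(.56,-.2,.13),(.72,-.05,.25))]
    Q=P[sel(P,(.60,-.2,.19),(.68,-.08,.26))]
    print(o['time_s'],o['finger_gap'],np.round(o['wrist_force'],1),'arm',np.round(np.percentile(P[sel(P,(.625,-.085,.12),(.655,-.065,.26))][:,2],[50,95]),4),'pan',rect(P[sel(P,(.54,-.2,.035),(.72,-.05,.06))])[0])
cv2.imwrite('pics/w6.png',p[:,:,::-1])
E
```

```text
22.1 0.038152114580450674 [-0.4 -0.8  0. ] arm [0.2524 0.2592] pan (635.8314208984375, -112.90251159667969)
22.15 0.03783805103939198 [0.5 0.4 0.1] arm [0.2525 0.2594] pan (636.0385131835938, -112.5557861328125)
22.2 0.037966262991384885 [-0.2 -0.6  0. ] arm [0.2525 0.2592] pan (635.9266357421875, -112.58924102783203)
22.25 0.03788456861005045 [-0.   0.1 -0. ] arm [0.2525 0.2592] pan (635.871337890625, -112.47871398925781)
```

View pics/w6.png

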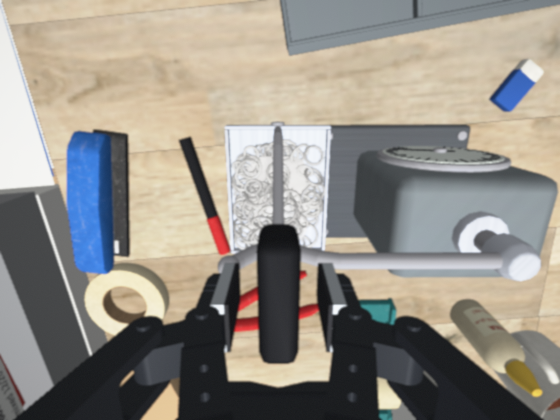

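Emit:
step_arm --series '[{"xyz":[0,0,-0.1],"roll":0,"fingers":38},{"xyz":[0,0,-0.25],"roll":0,"fingers":38},{"xyz":[0,0,-0.45],"roll":0,"fingers":38},{"xyz":[0,0,-0.6],"roll":0,"fingers":38},{"xyz":[0,0,-0.6],"roll":0,"fingers":38},{"xyz":[0,0,-0.6],"roll":0,"fingers":38},{"xyz":[0,0,-0.6],"roll":0,"fingers":38},{"xyz":[0,0,-0.6],"roll":0,"fingers":38},{"xyz":[0,0,-0.6],"roll":0,"fingers":38},{"xyz":[0,0,-0.6],"roll":0,"fingers":38}]'

```text
time_s: 23.3
ee_pos: [0.6373, -0.1275, 0.2408]
eef_rot: [[-0.996, 0.085, -0.001], [0.085, 0.996, 0.0], [0.001, 0.0, -1.0]]
wrist_force: [-0.8, -0.2, -0.1]
finger_gap: 0.038
grasp_force: 0.0
```

Emit:
step_arm --series '[{"xyz":[0,0,0],"roll":0,"fingers":38},{"xyz":[0,0,0],"roll":0,"fingers":38},{"xyz":[0,0,0],"roll":0,"fingers":38},{"xyz":[0,0,0],"roll":0,"fingers":38},{"xyz":[0,0,0],"roll":0,"fingers":38},{"xyz":[0,0,0],"roll":0,"fingers":38},{"xyz":[0,0,0],"roll":0,"fingers":38},{"xyz":[0,0,0],"roll":0,"fingers":38},{"xyz":[0,0,0],"roll":0,"fingers":38},{"xyz":[0,0,0],"roll":0,"fingers":38}]'

```text
time_s: 24.3
ee_pos: [0.6376, -0.1276, 0.2414]
eef_rot: [[-0.996, 0.085, -0.0], [0.085, 0.996, -0.0], [0.0, -0.0, -1.0]]
wrist_force: [-0.1, 0.4, -0.3]
finger_gap: 0.038
grasp_force: 0.0
```

```bash
python3 - <<'E'
from h import *
for i in range(8):
    o=r.observe(); M=np.array(r.camera_model('wrist')['cam_to_world']); p,d=r.camera('wrist'); P=cloud('wrist',d,M)
    Q=P[sel(P,(.59,-.16,.218),(.69,-.1,.24))]
    if i%2: print(o['time_s'],np.round(o['ee_pos'],4),np.round(o['wrist_force'],1),'grip',rect(Q),np.median(Q[:,2]),'pan',rect(P[sel(P,(.54,-.2,.035),(.72,-.07,.06))]))
E
```

```text
24.35 [ 0.6376 -0.1276  0.2414] [-0.2 -0.4 -0.3] grip ((636.2919921875, -127.91352844238281), (18.004316329956055, 59.58102798461914), 85.11993408203125) 0.22360644348172412 pan ((635.3983154296875, -128.16836547851562), (93.99293518066406, 126.0523681640625), 85.07406616210938)
24.45 [ 0.6376 -0.1276  0.2414] [0.6 0.2 0.3] grip ((635.958251953125, -127.83267211914062), (17.987085342407227, 59.09516525268555), 85.05919647216797) 0.2236276686212483 pan ((635.2973022460938, -128.1874542236328), (94.43576049804688, 125.86370849609375), 84.86166381835938)
24.55 [ 0.6376 -0.1276  0.2414] [-0.3  0.5 -0.2] grip ((636.009521484375, -127.86003875732422), (18.010971069335938, 59.34572982788086), 85.00676727294922) 0.22362739881036664 pan ((635.2884521484375, -128.2174530029297), (94.19037628173828, 125.80400848388672), 85.0147933959961)
24.65 [ 0.6376 -0.1276  0.2414] [ 0.4  0.6 -1.5] grip ((636.0841674804688, -127.84882354736328), (17.989900588989258, 59.22379684448242), 84.99620819091797) 0.2235849641588697 pan ((635.3154296875, -128.1875762939453), (94.15120697021484, 125.84724426269531), 84.8906478881836)
```

Emit:
step_arm --series '[{"xyz":[0,0,0],"roll":0,"fingers":38},{"xyz":[0,0,0],"roll":0,"fingers":38},{"xyz":[0,0,0],"roll":0,"fingers":38},{"xyz":[0,0,0],"roll":0,"fingers":38},{"xyz":[0.01,0,0.1],"roll":0,"fingers":38},{"xyz":[0.01,0,0.25],"roll":0,"fingers":38},{"xyz":[0.01,0,0.4],"roll":0,"fingers":38},{"xyz":[0.01,0,0.52],"roll":0,"fingers":38},{"xyz":[0.01,0,0.6],"roll":0,"fingers":38},{"xyz":[0.01,0,0.6],"roll":0,"fingers":38}]'

```text
time_s: 25.7
ee_pos: [0.6357, -0.1272, 0.1915]
eef_rot: [[-0.996, 0.085, -0.003], [0.085, 0.996, 0.001], [0.003, 0.001, -1.0]]
wrist_force: [0.5, 0.1, 0.5]
finger_gap: 0.0379
grasp_force: 0.0
```

Emit:
step_arm --series '[{"xyz":[0,0,0],"roll":0,"fingers":38},{"xyz":[0,0,0],"roll":0,"fingers":38},{"xyz":[0,0,0],"roll":0,"fingers":30},{"xyz":[0,0,0],"roll":0,"fingers":24},{"xyz":[0,0,0],"roll":0,"fingers":20},{"xyz":[0,0,0],"roll":0,"fingers":18},{"xyz":[0,0,0],"roll":0,"fingers":16},{"xyz":[0,0,0],"roll":0,"fingers":14},{"xyz":[0,0,0],"roll":0,"fingers":10},{"xyz":[0,0,0],"roll":0,"fingers":10}]'

```text
time_s: 26.7
ee_pos: [0.6369, -0.1276, 0.1935]
eef_rot: [[-0.996, 0.085, 0.0], [0.085, 0.996, -0.0], [-0.0, -0.0, -1.0]]
wrist_force: [-0.1, -0.8, 0.2]
finger_gap: 0.0176
grasp_force: 21.6
```

Emit:
step_arm --grip_force 60 --series '[{"xyz":[0,0,0],"roll":0,"fingers":10},{"xyz":[0,0,0],"roll":0,"fingers":10}]'

```text
time_s: 26.9
ee_pos: [0.6369, -0.1276, 0.1934]
eef_rot: [[-0.996, 0.085, 0.0], [0.085, 0.996, -0.0], [-0.0, -0.0, -1.0]]
wrist_force: [1.1, -0.2, -0.5]
finger_gap: 0.0173
grasp_force: 63.4
```

Emit:
step_arm --series '[{"xyz":[0,0,-0.03],"roll":0,"fingers":10},{"xyz":[0,0,-0.08],"roll":0,"fingers":10},{"xyz":[0,0,-0.15],"roll":0,"fingers":10},{"xyz":[0,0,-0.22],"roll":0,"fingers":10},{"xyz":[0,0,-0.3],"roll":0,"fingers":10},{"xyz":[0,0,-0.38],"roll":0,"fingers":10},{"xyz":[0,0,-0.46],"roll":0,"fingers":10},{"xyz":[0,0,-0.54],"roll":0,"fingers":10},{"xyz":[0,0,-0.62],"roll":0,"fingers":10},{"xyz":[0,0,-0.7],"roll":0,"fingers":10}]'

```text
time_s: 27.9
ee_pos: [0.6367, -0.1275, 0.2495]
eef_rot: [[-0.996, 0.085, -0.0], [0.085, 0.996, 0.0], [0.0, 0.0, -1.0]]
wrist_force: [2.5, -1.0, -4.0]
finger_gap: 0.0168
grasp_force: 62.6
```

Emit:
step_arm --series '[{"xyz":[0,0,-0.06],"roll":0,"fingers":10},{"xyz":[0,0,-0.12],"roll":0,"fingers":10},{"xyz":[0,0,-0.18],"roll":0,"fingers":10},{"xyz":[0,0,-0.24],"roll":0,"fingers":10},{"xyz":[0,0,-0.3],"roll":0,"fingers":10},{"xyz":[0,0,-0.38],"roll":0,"fingers":10},{"xyz":[0,0,-0.5],"roll":0,"fingers":10},{"xyz":[0,0,-0.65],"roll":0,"fingers":10},{"xyz":[0,0,-0.8],"roll":0,"fingers":10},{"xyz":[0,0,-0.9],"roll":0,"fingers":10}]'

```text
time_s: 28.9
ee_pos: [0.6372, -0.1276, 0.3234]
eef_rot: [[-0.996, 0.085, 0.002], [0.085, 0.996, -0.0], [-0.002, -0.0, -1.0]]
wrist_force: [1.2, -0.0, -6.9]
finger_gap: 0.017
grasp_force: 62.4
```

```bash
python3 - <<'E'
from h import *
for i in range(4):
    o=r.observe(); M=np.array(r.camera_model('wrist')['cam_to_world']); p,d=r.camera('wrist'); P=cloud('wrist',d,M)
    print(o['time_s'],np.round(o['ee_pos'],4),np.round(o['wrist_force'],1),'arm z',np.percentile(P[sel(P,(.625,-.085,.12),(.655,-.065,.3))][:,2],[50,95]),np.percentile(P[sel(P,(.625,-.16,.12),(.645,-.15,.3))][:,2],[50,95]))
cv2.imwrite('pics/w7.png',p[:,:,::-1])
E
```

```text
28.9 [ 0.6372 -0.1276  0.3234] [ 1.2 -0.  -6.9] arm z [0.26658805 0.26841587] [0.21906001 0.27524022]
28.95 [ 0.6377 -0.1277  0.3248] [-0.3 -0.  -5.7] arm z [0.26653301 0.26847335] [0.2192654  0.27533596]
29.0 [ 0.6378 -0.1278  0.3239] [ 1.  -0.3 -7. ] arm z [0.26645402 0.26851828] [0.21913515 0.27534448]
29.05 [ 0.6374 -0.1277  0.3227] [-0.1 -0.3 -8.4] arm z [0.26670881 0.26840709] [0.21829097 0.27511661]
```

Emit:
step_arm --series '[{"xyz":[0,-0.08,0],"roll":0,"fingers":10},{"xyz":[0,-0.2,0],"roll":0,"fingers":10},{"xyz":[0,-0.35,0],"roll":0,"fingers":10},{"xyz":[0,-0.5,0],"roll":0,"fingers":10},{"xyz":[0,-0.65,0],"roll":0,"fingers":10},{"xyz":[0,-0.8,0],"roll":0,"fingers":10},{"xyz":[0,-0.9,0],"roll":0,"fingers":10},{"xyz":[0,-0.95,0],"roll":0,"fingers":10}]'

```text
time_s: 29.9
ee_pos: [0.6302, -0.2045, 0.3214]
eef_rot: [[-0.996, 0.086, 0.0], [0.086, 0.996, -0.0], [-0.0, -0.0, -1.0]]
wrist_force: [-0.0, 0.6, -7.7]
finger_gap: 0.0171
grasp_force: 62.3
```

Emit:
step_arm --series '[{"xyz":[0.1,0,0],"roll":0,"fingers":10},{"xyz":[0.3,0,0],"roll":0,"fingers":10},{"xyz":[0.5,0,0],"roll":0,"fingers":10},{"xyz":[0.7,0,0],"roll":0,"fingers":10},{"xyz":[0.95,0,0],"roll":0,"fingers":10}]'

```text
time_s: 30.4
ee_pos: [0.5538, -0.1959, 0.3215]
eef_rot: [[-0.996, 0.084, 0.0], [0.084, 0.996, 0.0], [-0.0, 0.0, -1.0]]
wrist_force: [-0.7, 0.5, -6.5]
finger_gap: 0.0169
grasp_force: 62.3
```

Emit:
step_arm --series '[{"xyz":[0.25,0.08,0],"roll":-0.02,"fingers":10},{"xyz":[0.5,0.2,0],"roll":-0.05,"fingers":10},{"xyz":[0.7,0.35,0],"roll":-0.08,"fingers":10},{"xyz":[0.9,0.5,0],"roll":-0.109,"fingers":10}]'

```text
time_s: 30.8
ee_pos: [0.4847, -0.1495, 0.3217]
eef_rot: [[-0.996, -0.088, 0.0], [-0.088, 0.996, 0.001], [-0.0, 0.001, -1.0]]
wrist_force: [0.4, -0.3, -7.9]
finger_gap: 0.0169
grasp_force: 62.3
```

Emit:
step_arm --series '[{"xyz":[0.1,0.2,0.1],"roll":0,"fingers":10},{"xyz":[0.2,0.4,0.3],"roll":0,"fingers":10},{"xyz":[0.295,0.62,0.55],"roll":0,"fingers":10}]'

```text
time_s: 31.1
ee_pos: [0.4581, -0.1025, 0.2784]
eef_rot: [[-0.996, -0.086, 0.003], [-0.086, 0.996, -0.001], [-0.003, -0.001, -1.0]]
wrist_force: [0.2, 0.7, -7.7]
finger_gap: 0.0171
grasp_force: 62.3
```

Emit:
step_arm --series '[{"xyz":[0.1,0.2,0.2],"roll":0,"fingers":10},{"xyz":[0.2,0.4,0.35],"roll":0,"fingers":10},{"xyz":[0.26,0.53,0.47],"roll":0,"fingers":10},{"xyz":[0.295,0.6,0.52],"roll":0,"fingers":10},{"xyz":[0.295,0.62,0.55],"roll":0,"fingers":10},{"xyz":[0.295,0.62,0.55],"roll":0,"fingers":10},{"xyz":[0.295,0.62,0.55],"roll":0,"fingers":10}]'

```text
time_s: 31.8
ee_pos: [0.4319, -0.0566, 0.2342]
eef_rot: [[-0.996, -0.085, 0.002], [-0.085, 0.996, -0.001], [-0.002, -0.001, -1.0]]
wrist_force: [0.1, -0.1, -7.6]
finger_gap: 0.0176
grasp_force: 62.3
```

```bash
python3 look.py l3; python3 - <<'E'
from h import *
P=np.load('cl_wrist.npz')['P']
Q=P[sel(P,(.33,-.15,.066),(.53,.02,.13))]; print('pan',rect(Q))
P=np.load('cl_wrist.npz')['P']
for nm,z in [('floor',(.0,.008)),('rim',(.016,.026))]:
    Q=P[sel(P,(.3,-.14,z[0]),(.53,.02,z[1]))]; print(nm,len(Q),rect(Q),Q.min(0),Q.max(0))
E
```

```text
31.8 [ 0.4319 -0.0566  0.2342] [ 0.07 -0.09 -7.57] [-0.01  -0.005  0.012]
wrist carrier [([0.4296, -0.0598, 0.0702], 0.56), ([0.6345, -0.3048, -0.0], 0.2)]
wrist carrier_eye []
wrist carrier_grip [([0.4324, -0.056, 0.2517], 0.94)]
wrist hook_seat []
scene carrier [([0.4298, -0.0556, 0.0719], 0.95)]
scene carrier_eye [([0.4336, -0.0618, 0.2071], 0.67)]
scene carrier_grip [([0.4283, -0.0542, 0.2479], 0.85)]
scene hook_seat [([0.6401, -0.1287, 0.2511], 0.68)]
top carrier [([0.4286, -0.0595, 0.0685], 0.79)]
top carrier_eye []
top carrier_grip []
top hook_seat [([0.6359, -0.1301, 0.2515], 0.8)]
32.55 [ 0.4307 -0.0559  0.2334] [-0.52 -0.17 -7.62] [ 0.028 -0.053  0.034]
pan ((430.4530944824219, -57.421390533447266), (126.1666488647461, 94.28262329101562), 4.741244316101074)
floor 12133 ((414.96563720703125, -60.002403259277344), (159.97425842285156, 229.9353485107422), 89.9946517944336) [ 3.00003221e-01 -1.39985479e-01  2.26547786e-07] [0.52993897 0.01999428 0.00795326]
rim 1954 ((429.735107421875, -44.73230743408203), (162.30027770996094, 142.2620391845703), 4.663852691650391) [ 0.34307    -0.12181074  0.01600718] [0.5155582  0.01992883 0.02596914]
```

View pics/l3.png

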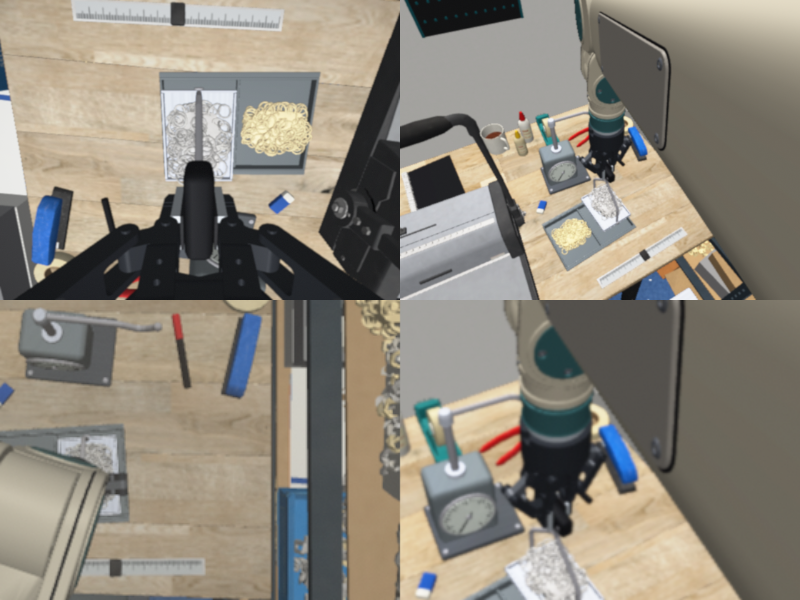

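Emit:
step_arm --series '[{"xyz":[0,0.008,0.1],"roll":0,"fingers":10},{"xyz":[0,0.008,0.25],"roll":0,"fingers":10},{"xyz":[0,0.008,0.4],"roll":0,"fingers":10},{"xyz":[0,0.008,0.52],"roll":0,"fingers":10},{"xyz":[0,0.008,0.6],"roll":0,"fingers":10},{"xyz":[0,0.008,0.66],"roll":0,"fingers":10},{"xyz":[0,0.008,0.71],"roll":0,"fingers":10},{"xyz":[0,0.008,0.75],"roll":0,"fingers":10},{"xyz":[0,0.008,0.78],"roll":0,"fingers":10},{"xyz":[0,0.008,0.78],"roll":0,"fingers":10}]'

```text
time_s: 33.55
ee_pos: [0.4306, -0.0553, 0.1709]
eef_rot: [[-0.996, -0.086, -0.0], [-0.086, 0.996, 0.0], [0.0, 0.0, -1.0]]
wrist_force: [-0.2, 0.7, -7.5]
finger_gap: 0.0167
grasp_force: 62.2
```

```bash
python3 - <<'E'
from h import *
F=[]
for i in range(5):
    o=r.observe(); F.append(o['wrist_force']);M=np.array(r.camera_model('wrist')['cam_to_world']); p,d=r.camera('wrist')
P=cloud('wrist',d,M)
print(o['time_s'],np.round(o['ee_pos'],4),np.mean(F,0),'pan',rect(P[sel(P,(.33,-.15,.028),(.53,.0,.08))]))
Q=P[sel(P,(.3,-.14,.014),(.53,.14,.024))];print('rim',rect(Q))
E
```

```text
33.75 [ 0.431  -0.0554  0.1713] [ 0.1105904   0.17385971 -7.70180505] pan ((424.4573669433594, -56.77033615112305), (110.62646484375, 81.1121826171875), 5.891470432281494)
rim ((426.0787353515625, 2.0381240844726562), (163.3280487060547, 236.50244140625), 4.877959251403809)
```

Emit:
step_arm --series '[{"xyz":[-0.015,0,0.015],"roll":0,"fingers":10},{"xyz":[-0.015,0,0.03],"roll":0,"fingers":10},{"xyz":[-0.015,0,0.042],"roll":0,"fingers":10},{"xyz":[-0.015,0,0.05],"roll":0,"fingers":10},{"xyz":[-0.015,0,0.05],"roll":0,"fingers":10},{"xyz":[-0.015,0,0.05],"roll":0,"fingers":10}]'

```text
time_s: 34.4
ee_pos: [0.432, -0.0553, 0.1672]
eef_rot: [[-0.996, -0.086, 0.0], [-0.086, 0.996, -0.0], [-0.0, -0.0, -1.0]]
wrist_force: [-0.5, -0.3, -5.6]
finger_gap: 0.0167
grasp_force: 62.5
```

Touching down; a little more until the tray bears it.

Emit:
step_arm --series '[{"xyz":[0,0,0.006],"roll":0,"fingers":10},{"xyz":[0,0,0.012],"roll":0,"fingers":10},{"xyz":[0,0,0.012],"roll":0,"fingers":10},{"xyz":[0,0,0.012],"roll":0,"fingers":10}]'

```text
time_s: 34.8
ee_pos: [0.4322, -0.0553, 0.1671]
eef_rot: [[-0.996, -0.086, 0.001], [-0.086, 0.996, -0.0], [-0.001, -0.0, -1.0]]
wrist_force: [-3.5, 1.0, 6.3]
finger_gap: 0.0168
grasp_force: 64.2
```

```bash
python3 f.py 4
```

```text
34.95 [ 0.4322 -0.0553  0.1671] F [-3.51  0.65  5.63] sd [0.38 0.41 0.49] T [0.254 0.958 0.014]Traceback (most recent call last):
  File "f.py", line 9, in <module>
    print('arm top z',np.percentile(Q[:,2],[50,95]),len(Q))
                      ~~~~~~~~~~~~~^^^^^^^^^^^^^^^^
    return _quantile_unchecked(
        a, q, axis, out, overwrite_input, method, keepdims, weights)
    return _ureduce(a,
                    func=_quantile_ureduce_func,
    ...<5 lines>...
                    overwrite_input=overwrite_input,
                    method=method)
    r = func(a, **kwargs)
    result = _quantile(arr,
                       quantiles=q,
    ...<2 lines>...
                       out=out,
                       weights=wgt)
    slices_having_nans = np.isnan(arr[-1, ...])
                                  ~~~^^^^^^^^^
IndexError: index -1 is out of bounds for axis 0 with size 0
```

Emit:
step_arm --grip_force 20 --series '[{"xyz":[0,0,-0.006],"roll":0,"fingers":10},{"xyz":[0,0,-0.006],"roll":0,"fingers":10},{"xyz":[0,0,-0.006],"roll":0,"fingers":38},{"xyz":[0,0,-0.006],"roll":0,"fingers":38},{"xyz":[0,0,-0.006],"roll":0,"fingers":38},{"xyz":[0,0,-0.1],"roll":0,"fingers":38},{"xyz":[0,0,-0.3],"roll":0,"fingers":38},{"xyz":[0,0,-0.6],"roll":0,"fingers":38},{"xyz":[0,0,-1],"roll":0,"fingers":38}]'

```text
time_s: 35.9
ee_pos: [0.4309, -0.055, 0.2461]
eef_rot: [[-0.996, -0.086, -0.002], [-0.086, 0.996, 0.001], [0.002, 0.001, -1.0]]
wrist_force: [0.7, 0.1, -0.0]
finger_gap: 0.0383
grasp_force: 0.0
```

Emit:
step_arm --series '[{"xyz":[0,0,-0.5],"roll":0,"fingers":38},{"xyz":[0,0,-1],"roll":0,"fingers":38},{"xyz":[0,0,-1],"roll":0,"fingers":38},{"xyz":[0,0,-1],"roll":0,"fingers":38},{"xyz":[0,0,-1],"roll":0,"fingers":38}]'

```text
time_s: 36.4
ee_pos: [0.4313, -0.0551, 0.3252]
eef_rot: [[-0.996, -0.086, -0.001], [-0.086, 0.996, 0.0], [0.001, 0.0, -1.0]]
wrist_force: [-1.1, -0.3, -0.2]
finger_gap: 0.0378
grasp_force: 0.0
```

```bash
python3 look.py l4; python3 - <<'E'
from h import *
P=np.load('cl_wrist.npz')['P']
Q=P[sel(P,(.3,-.14,.014),(.53,.14,.024))];print('rim',rect(Q))
Q=P[sel(P,(.36,-.13,.03),(.5,.0,.075))];print('tub',rect(Q))
Q=P[sel(P,(.36,-.13,.19),(.5,.0,.205))];print('griptop',rect(Q),np.percentile(Q[:,2],[5,95]))
for c in ['wrist','top','scene']:
    for n in ['weighed_tub','stapler','eraser','marker']: print(c,n,[(np.round(x['position'],3).tolist(),round(x['score'],2)) for x in r.mark_of(n,c)[:1]])
E
```

```text
36.4 [ 0.4313 -0.0551  0.3252] [-1.08 -0.25 -0.22] [0.006 0.035 0.022]
wrist carrier [([0.4299, -0.0595, 0.0039], 0.65), ([0.5598, 0.1044, -0.0027], 0.29)]
wrist carrier_eye [([0.4292, -0.0605, 0.1365], 0.9)]
wrist carrier_grip [([0.4337, -0.0537, 0.1841], 0.6)]
wrist hook_seat [([0.4307, -0.0619, 0.137], 0.24)]
scene carrier [([0.4299, -0.0572, 0.0048], 0.6)]
scene carrier_eye []
scene carrier_grip [([0.4287, -0.0561, 0.1832], 0.72), ([0.5584, 0.1076, 0.004], 0.19)]
scene hook_seat [([0.6378, -0.1295, 0.2499], 0.64)]
top carrier [([0.4342, -0.0583, 0.006], 0.88)]
top carrier_eye [([0.4295, -0.0536, 0.1404], 0.68)]
top carrier_grip [([0.4313, -0.0539, 0.1821], 0.94)]
top hook_seat [([0.6365, -0.1267, 0.2501], 0.81)]
37.15 [ 0.4319 -0.0553  0.3261] [0.27 0.   0.28] [ 0.05   0.025 -0.01 ]
rim ((426.1580810546875, 2.4014968872070312), (162.29310607910156, 236.0538787841797), 4.879352569580078)
tub ((425.8950500488281, -55.70273208618164), (111.3584976196289, 81.37334442138672), 6.549775123596191)
griptop ((431.3695068359375, -55.80060958862305), (58.9196891784668, 17.983190536499023), 4.377795219421387) [0.19292618 0.19827531]
wrist weighed_tub [([0.42, 0.062, 0.002], 0.78)]
wrist stapler [([0.631, -0.304, -0.002], 0.81)]
wrist eraser [([0.56, 0.106, -0.0], 0.57)]
wrist marker [([0.644, -0.203, 0.003], 0.77)]
top weighed_tub []
top stapler [([0.636, -0.306, -0.001], 0.88)]
top eraser [([0.563, 0.103, -0.003], 0.72)]
top marker [([0.645, -0.204, 0.002], 0.75)]
scene weighed_tub [([0.419, 0.062, 0.003], 0.65)]
scene stapler [([0.633, -0.306, -0.002], 0.72)]
scene eraser [([0.561, 0.105, 0.003], 0.65)]
scene marker [([0.642, -0.206, -0.0], 0.69)]
```

View pics/l4.png

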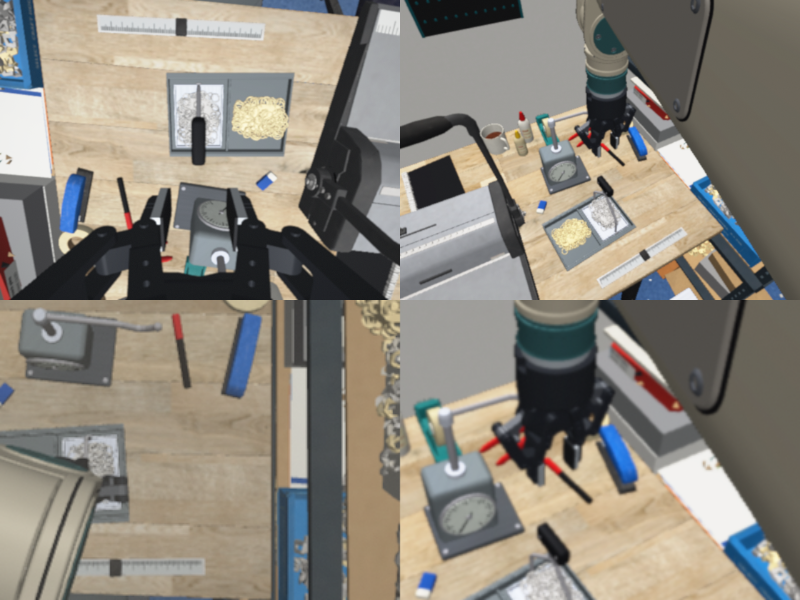

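The carrier stands flat in the free bay, with its grip top at 0.193–0.198 m. The scale hand is back at rest and the bystanders have not moved.

```bash
python3 -c "
from rig import r
print(r.finish_job())"
```

```text
the job is handed in; nothing more can be done
None
```

The tub was weighed on the scale, hanging untouched for about 3.5 s with no visible bob at about 7.6 N by the wrist force. It now stands in the tray's free bay with nothing else disturbed, and I handed the job in at about 37 s of the 70 s allowed.

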